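Clear the work board and set out the coasters

ROBOT

A 6-joint arm with a two-finger parallel gripper is mounted at the origin on the work surface. World frame = base frame: x ahead of the robot, y to its left, z up, the work surface at z = 0. Lengths are in mm, angles in rad, forces in N, time in s.
With the tool pointing down it reaches from about 350 to 1000 mm from the base axis. Payload 7.1 kg.
Tool frame: the origin (TCP) lies at the very end of the fingers, on their centre line; the grasp point (between the pads) lies 19 mm behind it; z points along the fingers, y is the line along which they close (so a half turn about z gives the same grasp; the last joint's range is limited). The gripper opens to 85 mm and grips with 20 to 120 N. Pads are 22 mm wide; open, the fingers measure 114 mm over their backs; the gripper's body (76 mm by 85 mm) begins 54 mm behind the grasp point. The pads swing forward as they close: fully open they stand 13 mm farther back than shut.
Start: joints at [-1.209, 0.423, 1.63, -0, 1.089, -0.019], TCP at [232.306, -580.206, 206.219] pointing down, gripper open.
Joint ranges: [-3, 3], [-0.9, 2.11], [0.09, 2.58], [-1.31, 4.45], [0.11, 2.69], [-2.54, 2.54]. Speed limits (rad/s): [2.39, 2.39, 3.01, 3.14, 3.14, 3.14].

INTERFACE

Orientations are given as a unit quaternion [w, x, y, z].
In Python, from rig import * gives the robot as it stands.
- The arm moves only by the tool servo_tool, never from a script. Its argument "targets" is a list of rows, each an object with "delta_pos": the shift along the tool's x, y, z in units of 6 cm (1.0 is 6 cm), a list of three; "roll": the turn about the tool's z in units of 0.12 rad (1.0 is 0.12 rad); "fingers": the opening, from -1 (shut) to 1 (fully open). A call has 1 to 8 rows; each row shifts and turns the commanded pose from where the row before left it, along the tool's axes as they then stand; what a row does not reach is not made up. A row lasts 1/8 s, in which the tool goes at most 62.5 mm and 10.7 degrees, less where a joint would pass 70% of its speed; a pose out of reach is approached as far as the arm can. A call with a number of a shift or a turn outside -1 to 1 is refused whole. A call with a gripper value outside its range is refused whole. The fingers move at their own pace and stop on an object; "force" is the grip in N (left out, the last holds). Time passes only in rows, so rows that do not move let the fingers close. It gives the time, the measured TCP pose, the force, the opening and the grip force at its end, in the units of the state.
- get_state(): the state, without advancing time (a new reading comes with each control period).
- grab_frame(name): name is "scene" or "side" or "wrist"; returns the picture (384x512x3 uint8, blue, green, red); there is no depth.
- camera_model(name): a dict with "intrinsics" (3x3 intrinsics, pixels), "xyz" and "orientation" of the camera in the world; the wrist camera has in their place "T_tool_cam" (4x4, takes a point from camera to tool coordinates, whose origin is the TCP and whose axes are the flange's). Camera axes: x right, y up, looking along -z (the intrinsics and any distortion apply to the point x, -y, -z); pixel columns grow to the right and rows downward; lengths in mm; the calibration is good to about 2 mm. A picture is of the moment at which its call begins: read the wrist's pose just before it. camera_model takes no time and is no camera call.
- job_done(): hands the job in; it is judged then, once.
The state is a dict: "t": time; "joint_pos": joint angles; "qvel": joint speeds; "effort": joint torques, N m; "tcp_pos": TCP position; "eef_rot": TCP orientation; "force": force on the tool from outside, world axes, zero at the start; "ft_torque": the same for the moment, N m; "gripper_width": finger opening in mm; "finger_force": force on a finger pad.
Only numpy, scipy, OpenCV 4.12 (cv2) and the standard library are available. Lean on these libraries where they do the work, as an engineer would, in place of code of your own. Each camera call takes 0.05 s, during which the arm holds its last target. There are 200 camera calls.

TASK

First put the folded white rule from the work board into the tray that holds the pens, then take the wooden scraper block and use it, not your fingers, to push all the loose wood offcuts off the board into the empty tray at its other end. Lay the block back on its cork mat the way it lay before, and set the square coasters out on the cleared board in an even row, each flat and straight in the middle of its own outlined square with no empty square between two coasters. Leave the mug where it is.

Things in the scene. Friction and masses are not known exactly. Their poses are not given: they have to be found in the camera images.
- board: fixed plywood work board, 180 mm (its x) by 350 mm (its y), top surface 50 mm above its origin, which is the centre of its underside on the desk. Along both long edges (at its x = -85 and +85 mm) runs a rail 10 mm wide standing 12 mm above the surface, leaving 160 mm between the rails; both ends (its -y and +y) are open, without rails. Its yaw varies by up to about 0.1 rad.
- square1 (a point): centre, on the board's top surface, of the outlined square at the -y end (outline 70 mm wide, sides along the board's axes; the four centres lie 84 mm apart along the board's y, midway between the rails)
- square2 (a point): centre, on the board's top surface, of the outlined square second from the -y end (outline 70 mm wide, sides along the board's axes; the four centres lie 84 mm apart along the board's y, midway between the rails)
- square3 (a point): centre, on the board's top surface, of the outlined square second from the +y end (outline 70 mm wide, sides along the board's axes; the four centres lie 84 mm apart along the board's y, midway between the rails)
- square4 (a point): centre, on the board's top surface, of the outlined square at the +y end (outline 70 mm wide, sides along the board's axes; the four centres lie 84 mm apart along the board's y, midway between the rails)
- waste_tray: the empty open grey tray for offcuts, fixed, 180 mm (x) by 110 mm (y), 38 mm high, 5 mm walls and floor; it stands on the desk 2 mm off one open end of the board, its axes along the board's, so its rim is 12 mm below the board's surface. It may be at the +y or the -y end. Origin: centre of the underside.
- pen_tray: the tray at the other end of the board, fixed, of the same size and placing, holding five fixed pens side by side along its x, whose tops lie level 14 mm above its underside, 24 mm below the rim; the rule can lie on them. Origin: centre of the underside.
- scraper: loose wooden scraper block, 0.1 to 0.25 kg: a foot 40 mm (its x) by 140 mm (its y) by 14 mm high, and on it a grip bar 28 mm (x) by 100 mm (y), from 14 to 60 mm above the underside. Origin: centre of the underside. It starts on the mat, its y along the mat's y.
- rule: folded carpenter's rule, white, loose, 130 mm (its x) by 28 mm (its y) by 12 mm thick, 70 g, starting flat on the board, lying across it (its x roughly along the board's x) with about 25 mm free on both long sides at its middle. Origin: centre of the underside.
- mat: fixed cork mat, 60 mm (x) by 160 mm (y), 4 mm thick, on the desk between robot and board. Origin: centre of the underside.
- coaster1: loose square wooden coaster, 62 x 62 mm, 14 mm thick, with a round cork inlay of 50 mm in its top; starts flat on the desk between robot and board or right of the board. Origin: centre of the underside. Three or four of the four coasters are present.
- coaster2: loose square wooden coaster, 62 x 62 mm, 14 mm thick, with a round cork inlay of 50 mm in its top; starts flat on the desk between robot and board or right of the board. Origin: centre of the underside. Three or four of the four coasters are present.
- coaster3: loose square wooden coaster, 62 x 62 mm, 14 mm thick, with a round cork inlay of 50 mm in its top; starts flat on the desk between robot and board or right of the board. Origin: centre of the underside. Three or four of the four coasters are present.
- coaster4: loose square wooden coaster, 62 x 62 mm, 14 mm thick, with a round cork inlay of 50 mm in its top; starts flat on the desk between robot and board or right of the board. Origin: centre of the underside. Three or four of the four coasters are present.
- chip1: loose wood offcut, a flat strip 66 mm (its x) by 22 mm by 10 mm thick, starting flat on the board. Origin: centre of the underside. Three to six offcuts are present.
- chip2: loose wood offcut, a flat strip 62 mm (its x) by 22 mm by 10 mm thick, starting flat on the board. Origin: centre of the underside. Three to six offcuts are present.
- chip3: loose wood offcut, a flat strip 60 mm (its x) by 22 mm by 10 mm thick, starting flat on the board. Origin: centre of the underside. Three to six offcuts are present.
- chip4: loose wood offcut, a flat strip 64 mm (its x) by 22 mm by 10 mm thick, starting flat on the board. Origin: centre of the underside. Three to six offcuts are present.
- chip5: loose wood offcut, a flat strip 60 mm (its x) by 22 mm by 10 mm thick, starting flat on the board. Origin: centre of the underside. Three to six offcuts are present.
- chip6: loose wood offcut, a flat strip 66 mm (its x) by 22 mm by 10 mm thick, starting flat on the board. Origin: centre of the underside. Three to six offcuts are present.
- mug: white mug, 80 mm across, 95 mm high, standing on the desk to the left of the board. Origin: centre of the underside. Not to be moved.
Mind the look-alikes: they are no part of the job. What is shaped like the chip3 but black or turquoise is not meant.

How it is judged:
By the outcome, as a careful person would: the job done as asked, in the order asked, and still so for the second after the job is handed in, with the robot touching nothing.
Of coaster1, coaster2, coaster3, coaster4 only 3 to 4 are there at a start; the rules pass over those that are not, and their reading is None.
Of chip1, chip2, chip3, chip4, chip5, chip6 only 3 to 6 are there at a start; the rules pass over those that are not, and their reading is None.
At some moment in a run one of coaster1, coaster2, coaster3, coaster4 may be knocked a few centimetres aside while the robot is not near it.
Once in a run the grip may slacken for a moment while it holds something.
It also fails if it takes over 210 s, if anything falls off the work surface, if the arm or the gripper's body presses on something with over 40 N, if the wrist force passes 120 N, or if a joint passes its speed limit or range.

## Working session

There is one attempt and no reset: what is moved stays moved. The work goes in short steps, Python scripts to look and compute and a tool call to move; the robot and the scene stay as the last step left them, time stands still between calls to the robot, and variables do not carry over. Pictures are saved under pics/ and viewed, at most 14 in all, crops included, and the job is handed in when it is done.

Besides the shell and the picture viewer there is one more tool, called after ">>>" as a command line: name --argument value ..., lists and objects as JSON in quotes. servo_tool: Moves the arm, as the interface text tells. Its arguments: {"type":"object","properties":{"targets":{"type":"array"},"force":{"type":"number"}},"required":["targets"]}

```bash
ls; mkdir -p pics; python3 - <<'E'
from rig import *
import cv2
s=get_state();print(s)
for n in("scene","side","wrist"):
    print(n,camera_model(n))
a=grab_frame("scene");b=grab_frame("side");
cv2.imwrite("pics/scene0.png",cv2.resize(a,(800,600)));cv2.imwrite("pics/side0.png",cv2.resize(b,(800,600)))
cv2.imwrite("pics/raw_scene0.png",a);cv2.imwrite("pics/raw_side0.png",b)
E
```

```text
pics
{'t': 0.0, 'joint_pos': array([-1.20899570e+00,  4.23858324e-01,  1.63070892e+00, -1.51507264e-05,
        1.08863789e+00, -1.90018001e-02]), 'qvel': array([ 3.94602754e-05, -8.92059968e-04,  7.20149067e-04,  1.19257784e-03,
       -4.77596047e-04,  1.24147431e-03]), 'effort': array([ 2.31069098e-03, -5.57375479e+01, -2.81740630e+01,  7.97678399e-05,
        7.32176748e-03,  2.00414200e-05]), 'tcp_pos': array([ 232.09343532, -579.65017463,  205.42739606]), 'eef_rot': array([-7.93280166e-04,  9.81927399e-01,  1.89256264e-01, -1.44123740e-04]), 'force': array([ 0.191409  , -0.06853255, -0.57162952]), 'ft_torque': array([ 0.01159759,  0.05633839, -0.01704951]), 'finger_force': 0.0, 'gripper_width': 85.26113653903009}
scene {'intrinsics': array([[354.47630472,   0.        , 255.62104569],
       [  0.        , 354.47630472, 193.80668128],
       [  0.        ,   0.        ,   1.        ]]), 'xyz': array([ 992.3399476 , -622.95570954, 1081.58449131]), 'orientation': array([0.92510399, 0.29826391, 0.07557853, 0.22250649])}
side {'intrinsics': array([[416.92130503,   0.        , 256.58988807],
       [  0.        , 416.92130503, 190.49072262],
       [  0.        ,   0.        ,   1.        ]]), 'xyz': array([-4.17170763e-01,  6.93101745e+02,  7.44041942e+02]), 'orientation': array([-0.32733343, -0.17155107,  0.41704439,  0.83035958])}
wrist {'intrinsics': array([[302.31612233,   0.        , 252.87977993],
       [  0.        , 302.31612233, 191.95548316],
       [  0.        ,   0.        ,   1.        ]]), 'T_tool_cam': array([[ 1.00684495e-03,  9.47730944e-01,  3.19069027e-01,
         8.11566385e+01],
       [ 9.99999314e-01, -7.63422737e-04, -8.87973725e-04,
         7.84114240e-01],
       [-5.97975627e-04,  3.19069702e-01, -9.47731063e-01,
        -1.67190515e+02],
       [ 0.00000000e+00,  0.00000000e+00,  0.00000000e+00,
         1.00000000e+00]])}
```

View pics/scene0.png

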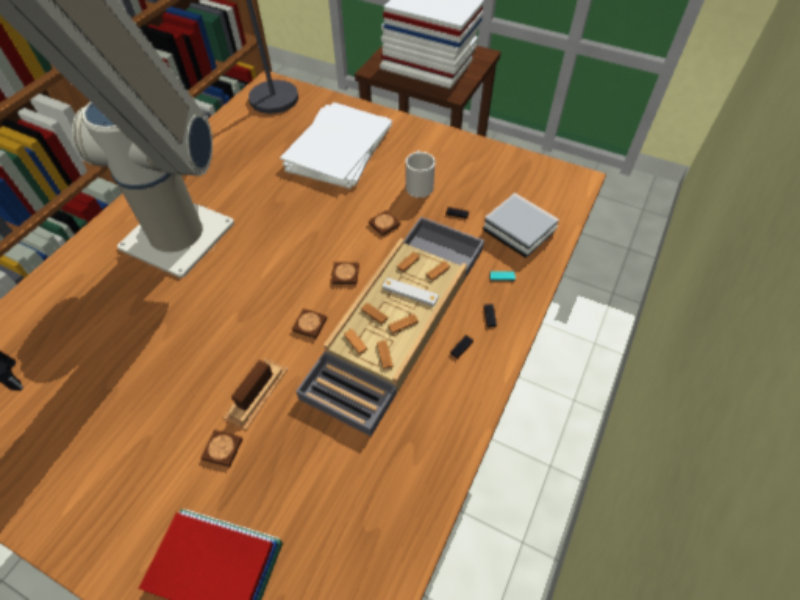

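View pics/side0.png

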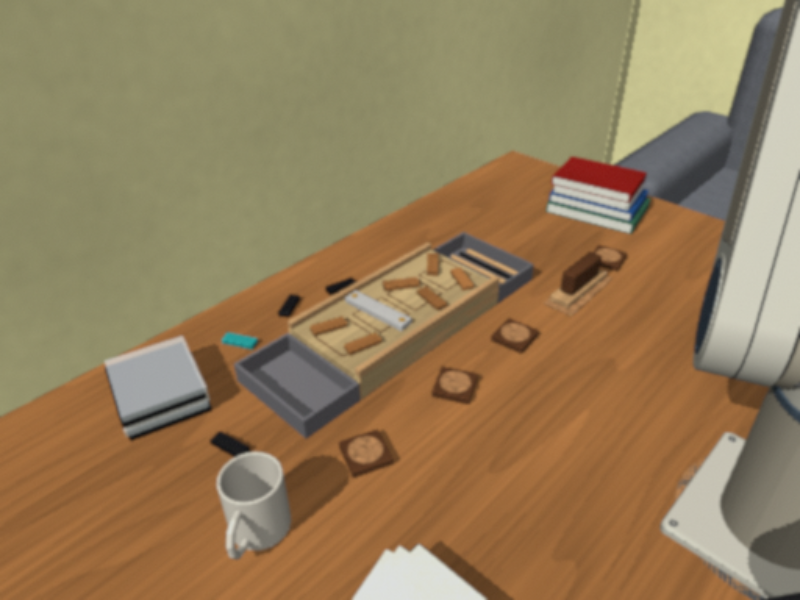

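The scene shows six chips on the board, the white rule at (410,292), and pens at the near end (345,390) with the empty tray at the far end (435,245). The coasters are at (385,222), (345,272), (310,322) and (222,447), and the scraper lies on its mat at (255,390).

```bash
cat > h.py <<'E'
import numpy as np, cv2
from scipy.spatial.transform import Rotation as R
from rig import *
def q2R(q): return R.from_quat([q[1],q[2],q[3],q[0]]).as_matrix()
def cam(n,s=None):
    m=camera_model(n)
    if n!="wrist": return m["intrinsics"],q2R(m["orientation"]),np.array(m["xyz"])
    s=s or get_state(); T=m["T_tool_cam"]; Rt=q2R(s["eef_rot"])
    return m["intrinsics"],Rt@T[:3,:3],Rt@T[:3,3]+s["tcp_pos"]
def ray(c,uv,z):
    K,Rc,p=c; uv=np.atleast_2d(np.array(uv,float))
    d=np.c_[(uv[:,0]-K[0,2])/K[0,0],-(uv[:,1]-K[1,2])/K[1,1],-np.ones(len(uv))]@Rc.T
    return p+d*((z-p[2])/d[:,2])[:,None]
def proj(c,P):
    K,Rc,p=c; q=(np.atleast_2d(P)-p)@Rc
    return np.c_[K[0,0]*q[:,0]/-q[:,2]+K[0,2],K[1,1]*-q[:,1]/-q[:,2]+K[1,2]]
def yaw(s=None):  # direction of tool x in world
    s=s or get_state(); M=q2R(s["eef_rot"]); return np.arctan2(M[1,0],M[0,0])
def move(target,yawt=None):
    """units needed to go to world target (mm) at tool-x yaw; half-turn symmetric"""
    s=get_state(); M=q2R(s["eef_rot"]); d=np.array(target)-s["tcp_pos"]
    u=M.T@d/60; r=0
    if yawt is not None: r=(yawt-yaw(s)+np.pi/2)%np.pi-np.pi/2
    # tool z is down: world yaw +r = roll -r
    print("tcp",s["tcp_pos"].round(1),"yaw",round(yaw(s),3),"j6",s["joint_pos"][5].round(2),"units",u.round(3),"roll",round(-r/0.12,2),"t",round(s["t"],2))
E
python3 - <<'E'
from h import *
sc=cam("scene");sd=cam("side");k=512/800
for n,a,z in [("coasters",[(385,222),(345,272),(310,322),(222,447)],14),("rule",[(385,286),(435,300)],62),("board top corners +y",[(403,245),(467,262)],62),("mat",[(283,368),(240,425)],4),("traycorner -y",[(370,428),(300,393)],38),("mug",[(420,190)],5)]:
    print(n,ray(sc,np.array(a)*k,z)[:,:2].round(0).tolist())
for n,a,z in [("coasters",[(367,451),(456,382),(516,334),(609,257)],14)]:
    print(n,ray(sd,np.array(a)*k,z)[:,:2].round(0).tolist())
move([0,0,0],0)
E
```

```text
coasters [[478.0, 278.0], [470.0, 82.0], [473.0, -83.0], [479.0, -419.0]]
rule [[598.0, 57.0], [718.0, 73.0]]
board top corners +y [[577.0, 189.0], [739.0, 209.0]]
mat [[481.0, -209.0], [478.0, -362.0]]
traycorner -y [[730.0, -257.0], [563.0, -256.0]]
mug [[503.0, 439.0]]
coasters [[468.0, 281.0], [464.0, 85.0], [464.0, -79.0], [468.0, -411.0]]
tcp [ 232.1 -579.7  205.5] yaw 0.381 j6 -0.02 units [-1.0000e-03 -1.0403e+01  3.4400e+00] roll 3.17 t 0.1
```

>>> servo_tool --targets '[{"delta_pos": [0, 0, -0.5], "roll": 0.8, "fingers": 1}, {"delta_pos": [0, 0, -0.5], "roll": 0.8, "fingers": 1}, {"delta_pos": [0, 0, -0.5], "roll": 0.8, "fingers": 1}, {"delta_pos": [0, 0, -0.5], "roll": 0.77, "fingers": 1}, {"delta_pos": [0.5, -0.8, 0], "roll": 0, "fingers": 1}, {"delta_pos": [0.5, -0.8, 0], "roll": 0, "fingers": 1}, {"delta_pos": [0.5, -0.8, 0], "roll": 0, "fingers": 1}, {"delta_pos": [0.5, -0.8, 0], "roll": 0, "fingers": 1}]'

```text
t: 1.1
tcp_pos: [352.7, -386.4, 325.9]
eef_rot: [-0.0, 1.0, -0.0, -0.0]
force: [1.0, -0.0, 0.7]
gripper_width: 85.2
finger_force: 0.0
```

>>> servo_tool --targets '[{"delta_pos": [0.5, -0.8, 0], "roll": 0, "fingers": 1}, {"delta_pos": [0.5, -0.8, 0], "roll": 0, "fingers": 1}, {"delta_pos": [0.5, -0.8, 0], "roll": 0, "fingers": 1}, {"delta_pos": [0.5, -0.8, 0], "roll": 0, "fingers": 1}, {"delta_pos": [0.5, -0.8, 0], "roll": 0, "fingers": 1}, {"delta_pos": [0.5, -0.8, 0], "roll": 0, "fingers": 1}, {"delta_pos": [0.5, -0.8, 0], "roll": 0, "fingers": 1}, {"delta_pos": [0, 0, 0], "roll": 0, "fingers": 1}]'

```text
t: 2.1
tcp_pos: [563.3, -48.9, 325.5]
eef_rot: [-0.0, 1.0, 0.002, -0.0]
force: [-0.2, 0.2, -1.0]
gripper_width: 85.5
finger_force: 0.0
```

```bash
python3 - <<'E'
from h import *
import pickle
move([600,0,320],0)
s=get_state();c=cam("wrist",s);a=grab_frame("wrist")
pickle.dump((s,c,a),open("w1.pkl","wb"))
cv2.imwrite("pics/w1.png",cv2.resize(a,(800,600)))
E
```

```text
tcp [563.3 -48.9 325.5] yaw 0.005 j6 1.46 units [ 0.616 -0.812  0.093] roll 0.04 t 2.1
```

View pics/w1.png

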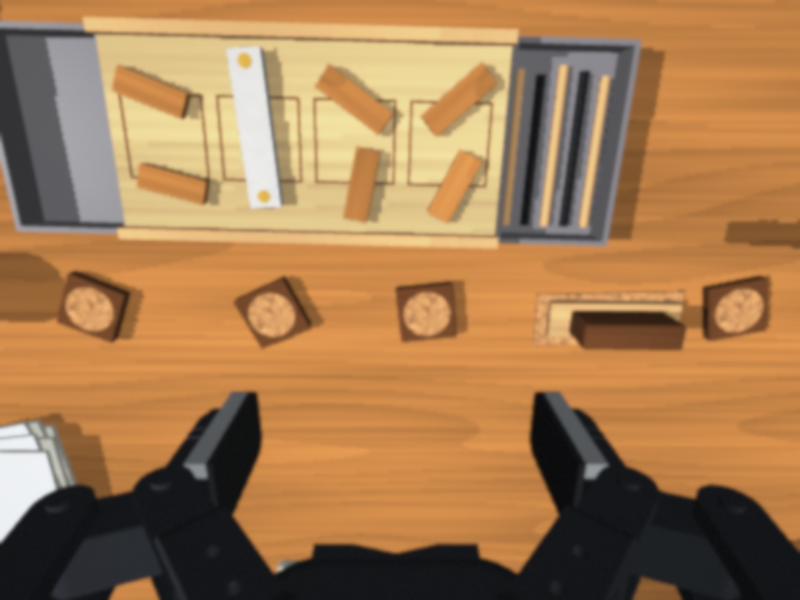

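The wrist view shows the board, with its rails from (83,17)-(519,30) to (118,232)-(498,245), and the rule at (228,47)-(282,208). The coasters are at (90,308), (272,315), (427,313) and (740,308), and the scraper is at (628,328) on the mat.

```bash
cat >> h.py <<'E'
def mask(a,lo,hi): return cv2.inRange(cv2.cvtColor(a,cv2.COLOR_BGR2HSV),lo,hi)
def blobs(m,amin=30):
    cs,_=cv2.findContours(m,cv2.RETR_EXTERNAL,cv2.CHAIN_APPROX_NONE)
    return sorted([c for c in cs if cv2.contourArea(c)>amin],key=cv2.contourArea,reverse=True)
def rect(c,ct,z):
    """min area rectangle on plane z: centre, (long, short), yaw of long side"""
    P=ray(c,ct.reshape(-1,2)+0.0,z)[:,:2].astype(np.float32)
    (cx,cy),(w,h),an=cv2.minAreaRect(P); an=np.radians(an)
    if h>w: w,h,an=h,w,an+np.pi/2
    return np.array([cx,cy]),(w,h),(an+np.pi/2)%np.pi-np.pi/2
E
python3 - <<'E'
from h import *
import pickle
s,c,a=pickle.load(open("w1.pkl","rb"))
hsv=cv2.cvtColor(a,cv2.COLOR_BGR2HSV)
S=512/800
for n,p in dict(rail=(300,27),rail2=(300,238),board=(300,60),desk=(600,400),cork=(427,313),frame=(400,300),frame2=(455,330),bar=(628,330),mat=(610,297),foot=(610,308),chip=(362,180),rule=(255,130),line=(300,140),line2=(222,140),trayrim=(640,100),tray=(580,60)).items():
    print(n,hsv[int(p[1]*S),int(p[0]*S)])
m=mask(a,(0,0,150),(180,60,255));m[:20]=0;m[150:]=0;m[:,:130]=0;m[:,200:]=0
for b in blobs(m): print("rule",rect(c,b,62))
uv=np.array([(83,17),(519,29),(118,239),(498,247)])*S
print("rail pts",ray(c,uv,62)[:,:2].round(1).tolist())
m=mask(a,(0,60,10),(14,255,115));m[:170]=0;m[230:]=0
for b in blobs(m): print("brown",rect(c,b,14), cv2.boundingRect(b))
E
```

```text
rail [ 17 114 234]
rail2 [ 17 113 235]
board [ 21  95 228]
desk [ 14 163 205]
cork [ 14 135 210]
frame [ 12 161 117]
frame2 [ 13 159 120]
bar [ 12 161 111]
mat [ 15 134 221]
foot [ 17 116 227]
chip [ 15 163 194]
rule [ 20   3 233]
line [ 18 108 198]
line2 [ 19 105 217]
trayrim [ 15 163 142]
tray [130  11 144]
rule (array([652.33422852,  71.1160965 ]), (130.48431396484375, 29.606721878051758), np.float64(0.061883037851141465))
rail pts [[737.3, 200.7], [730.9, -149.1], [557.5, 205.3], [552.1, -145.6]]
brown (array([ 452.0447998 , -303.70562744]), (123.90457916259766, 39.949275970458984), np.float64(1.5350272770359878)) (365, 200, 73, 23)
brown (array([ 487.85760498, -399.92852783]), (81.98614501953125, 47.97464370727539), np.float64(-0.6302785507012292)) (449, 177, 42, 40)
brown (array([482.43185425, 254.27389526]), (81.40193176269531, 47.995361328125), np.float64(0.37950182020635004)) (45, 174, 39, 44)
brown (array([487.6321106,  71.4427948]), (79.4154281616211, 41.34288787841797), np.float64(1.1655966332554497)) (153, 178, 46, 31)
brown (array([498.03076172, -83.65063477]), (60.20541763305664, 19.94106101989746), np.float64(1.3642179836727037)) (254, 181, 36, 13)
```

>>> servo_tool --targets '[{"delta_pos": [0.5, -0.66, 0], "roll": -0.475, "fingers": 0.04}, {"delta_pos": [0.5, -0.66, 0.5], "roll": 0, "fingers": 0.04}, {"delta_pos": [0.5, -0.68, 0.7], "roll": 0, "fingers": 0.04}, {"delta_pos": [0, 0, 0.8], "roll": 0, "fingers": 0.04}, {"delta_pos": [0, 0, 0.8], "roll": 0, "fingers": 0.04}, {"delta_pos": [0, 0, 0.6], "roll": 0, "fingers": 0.04}, {"delta_pos": [0, 0, 0], "roll": 0, "fingers": 0.04}, {"delta_pos": [0, 0, 0], "roll": 0, "fingers": 0.04}]' --force 60

```text
t: 3.15
tcp_pos: [646.9, 68.3, 125.8]
eef_rot: [-0.0, 1.0, 0.028, 0.001]
force: [-0.2, 1.0, 1.6]
gripper_width: 44.5
finger_force: 0.0
```

```bash
python3 - <<'E'
from h import *
move([652.3,71.1,53],0.062); print(get_state()["gripper_width"])
c=cam("wrist");a=grab_frame("wrist");cv2.imwrite("pics/w2.png",a)
for b in blobs(mask(a,(0,0,150),(180,60,255)),500): print("rule",rect(c,b,62),cv2.boundingRect(b))
E
```

```text
tcp [646.9  68.3 125.8] yaw 0.056 j6 1.6 units [ 0.091 -0.041  1.214] roll -0.05 t 3.15
44.51034890640624
rule (array([652.91424561,  71.65978241]), (130.00205993652344, 28.67629051208496), np.float64(0.06177288701174222)) (228, 105, 39, 156)
rule (array([711.25878906, 219.36557007]), (40.41629409790039, 24.81298828125), np.float64(-0.03218909546357018)) (30, 72, 36, 58)
```

>>> servo_tool --targets '[{"delta_pos": [0.1, -0.055, 0.5], "roll": -0.05, "fingers": 0.04}, {"delta_pos": [0, 0, 0.45], "roll": 0, "fingers": 0.04}, {"delta_pos": [0, 0, 0.27], "roll": 0, "fingers": 0.04}, {"delta_pos": [0, 0, 0], "roll": 0, "fingers": 0.04}, {"delta_pos": [0, 0, 0], "roll": 0, "fingers": -1}, {"delta_pos": [0, 0, 0], "roll": 0, "fingers": -1}, {"delta_pos": [0, 0, 0], "roll": 0, "fingers": -1}, {"delta_pos": [0, 0, 0], "roll": 0, "fingers": -1}]'

```text
t: 4.2
tcp_pos: [652.0, 72.8, 51.5]
eef_rot: [-0.0, 0.999, 0.032, 0.0]
force: [-1.1, 0.2, -0.4]
gripper_width: 0.2
finger_force: 0.0
```

```bash
python3 - <<'E'
from h import *
s=get_state();print(s["gripper_width"],s["tcp_pos"],s["force"])
c=cam("wrist",s);a=grab_frame("wrist");b=grab_frame("scene")
cv2.imwrite("pics/w3.png",np.hstack([cv2.resize(a,(512,384)),b[120:312,100:356][:, :].repeat(2,0)[:384,:].repeat(1,1)]))
E
```

```text
0.1816438809631459 [651.96590373  72.79786404  51.48728082] [-1.10574117  0.2487737  -0.37516256]
```

View pics/w3.png

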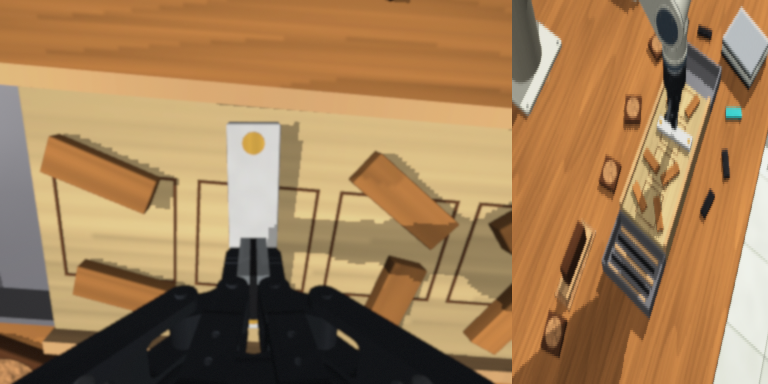

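The fingers have shut above the middle of the rule at (253,250), and the rule still lies full width beneath them. I'll probe the tip height gently.

>>> servo_tool --targets '[{"delta_pos": [0, 0, 0.02], "roll": 0, "fingers": -1}, {"delta_pos": [0, 0, 0], "roll": 0, "fingers": -1}]'

```text
t: 4.55
tcp_pos: [651.6, 72.7, 49.7]
eef_rot: [-0.0, 0.999, 0.032, -0.0]
force: [-0.8, 0.2, -0.1]
gripper_width: 0.0
finger_force: 0.0
```

```bash
python3 - <<'E'
from h import *
s=get_state();print(s["tcp_pos"],s["force"],s["gripper_width"])
c=cam("wrist",s);d=cam("side");print("tcp in wrist",proj(c,s["tcp_pos"]),"rule mid top",proj(c,[652.6,71.4,62]),"side tcp",proj(d,s["tcp_pos"]))
a=grab_frame("side");a0=cv2.imread("pics/raw_side0.png")
x=np.hstack([cv2.resize(i[150:250,180:300],(400,333),interpolation=cv2.INTER_CUBIC) for i in (a0,a)])
cv2.imwrite("pics/sd3.png",x)
E
```

```text
[651.64922713  72.74848623  49.7222312 ] [-0.78419012  0.21980926 -0.09407749] 0.03686981872620433
tcp in wrist [[250.90131978 231.09826798]] rule mid top [[253.24466207 239.23561079]] side tcp [[242.01121758 200.06102063]]
```

View pics/sd3.png

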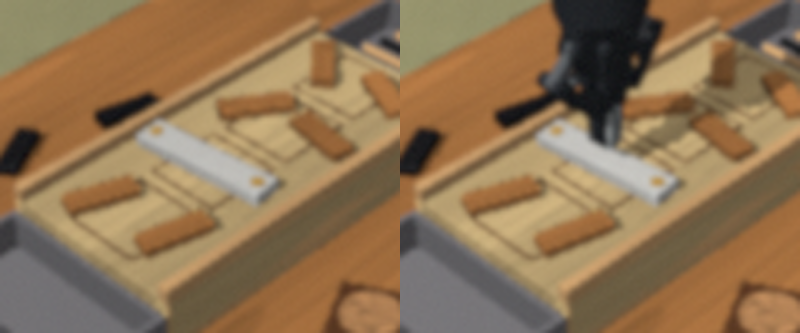

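The side view has the finger tips ending at crop (606,143), about 7 px above the projected TCP. So the tips sit roughly 13 mm behind the nominal TCP, and I'll probe on until contact.

>>> servo_tool --targets '[{"delta_pos": [0, 0, 0.025], "roll": 0, "fingers": -1}, {"delta_pos": [0, 0, 0], "roll": 0, "fingers": -1}]'

```text
t: 4.85
tcp_pos: [651.7, 72.7, 48.2]
eef_rot: [0.0, 0.999, 0.032, -0.0]
force: [-0.6, 0.1, 0.5]
gripper_width: -0.1
finger_force: 0.0
```

>>> servo_tool --targets '[{"delta_pos": [0, 0, 0.025], "roll": 0, "fingers": -1}, {"delta_pos": [0, 0, 0], "roll": 0, "fingers": -1}]'

```text
t: 5.1
tcp_pos: [651.7, 72.8, 46.8]
eef_rot: [0.0, 0.999, 0.032, -0.0]
force: [0.6, 0.3, -0.4]
gripper_width: -0.0
finger_force: 0.0
```

>>> servo_tool --targets '[{"delta_pos": [0, 0, 0.025], "roll": 0, "fingers": -1}, {"delta_pos": [0, 0, 0], "roll": 0, "fingers": -1}]'

```text
t: 5.35
tcp_pos: [651.7, 72.7, 45.3]
eef_rot: [-0.0, 0.999, 0.032, -0.0]
force: [1.2, -0.4, -0.2]
gripper_width: -0.2
finger_force: 0.0
```

>>> servo_tool --targets '[{"delta_pos": [0, 0, 0.025], "roll": 0, "fingers": -1}, {"delta_pos": [0, 0, 0], "roll": 0, "fingers": -1}]'

```text
t: 5.6
tcp_pos: [651.7, 72.7, 43.8]
eef_rot: [0.0, 0.999, 0.032, -0.0]
force: [-0.7, 0.2, -0.5]
gripper_width: 0.3
finger_force: 0.0
```

>>> servo_tool --targets '[{"delta_pos": [0, 0, 0.025], "roll": 0, "fingers": -1}, {"delta_pos": [0, 0, 0], "roll": 0, "fingers": -1}]'

```text
t: 5.85
tcp_pos: [651.7, 72.8, 42.3]
eef_rot: [0.0, 0.999, 0.032, -0.0]
force: [-0.5, 0.5, 0.5]
gripper_width: 0.1
finger_force: 0.0
```

```bash
python3 - <<'E'
from h import *
s=get_state()
o=[]
for n in("side","scene"):
    d=cam(n);u,v=proj(d,s["tcp_pos"])[0];print(n,u,v,np.linalg.norm(d[2]-s["tcp_pos"]))
    a=grab_frame(n);r=a[int(v)-40:int(v)+20,int(u)-40:int(u)+40].copy()
    r=cv2.resize(r,(400,300),interpolation=cv2.INTER_CUBIC); cv2.circle(r,(200,200),2,(0,0,255),-1);o.append(r)
cv2.imwrite("pics/p4.png",np.hstack(o))
E
```

```text
side 242.09020692459518 202.2134960689579 1141.295658018936
scene 261.6737941032907 188.4948507237839 1296.2393236775615
```

View pics/p4.png

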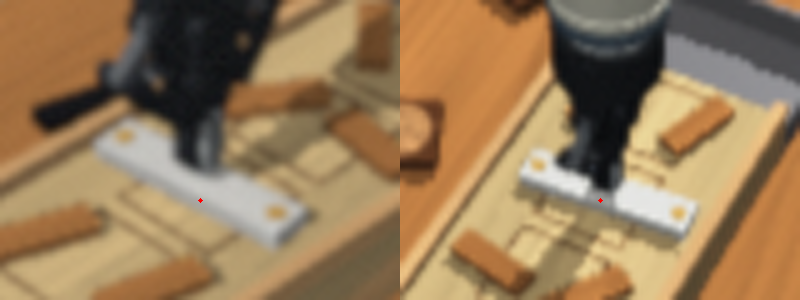

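The tips (205,168) stand about 6 px above the projected TCP dot, so the real tip is roughly 20 mm behind the TCP and just above the rule. I'll keep probing.

>>> servo_tool --targets '[{"delta_pos": [0, 0, 0.025], "roll": 0, "fingers": -1}, {"delta_pos": [0, 0, 0], "roll": 0, "fingers": -1}]'

```text
t: 6.2
tcp_pos: [651.7, 72.7, 40.8]
eef_rot: [0.0, 0.999, 0.032, -0.0]
force: [-0.6, -1.0, -0.1]
gripper_width: 0.1
finger_force: 0.0
```

>>> servo_tool --targets '[{"delta_pos": [0, 0, 0.025], "roll": 0, "fingers": -1}, {"delta_pos": [0, 0, 0], "roll": 0, "fingers": -1}]'

```text
t: 6.45
tcp_pos: [651.7, 72.7, 39.3]
eef_rot: [0.0, 0.999, 0.032, -0.0]
force: [0.1, -0.9, -0.3]
gripper_width: -0.2
finger_force: 0.0
```

>>> servo_tool --targets '[{"delta_pos": [0, 0, 0.025], "roll": 0, "fingers": -1}, {"delta_pos": [0, 0, 0], "roll": 0, "fingers": -1}]'

```text
t: 6.7
tcp_pos: [651.7, 72.7, 37.8]
eef_rot: [0.0, 0.999, 0.032, -0.0]
force: [-0.6, 0.2, -0.2]
gripper_width: 0.2
finger_force: 0.0
```

>>> servo_tool --targets '[{"delta_pos": [0, 0, 0.025], "roll": 0, "fingers": -1}, {"delta_pos": [0, 0, 0], "roll": 0, "fingers": -1}]'

```text
t: 6.95
tcp_pos: [652.0, 72.8, 37.0]
eef_rot: [-0.0, 0.999, 0.032, 0.0]
force: [-1.2, 0.1, 4.2]
gripper_width: 0.1
finger_force: 2.4
```

>>> servo_tool --targets '[{"delta_pos": [0, 0, 0.025], "roll": 0, "fingers": -1}, {"delta_pos": [0, 0, 0], "roll": 0, "fingers": -1}]'

```text
t: 7.2
tcp_pos: [652.0, 72.8, 37.0]
eef_rot: [-0.0, 0.999, 0.032, 0.0]
force: [-5.5, -0.2, 16.6]
gripper_width: -0.2
finger_force: 8.1
```

>>> servo_tool --targets '[{"delta_pos": [0, 0, 0.025], "roll": 0, "fingers": -1}, {"delta_pos": [0, 0, 0], "roll": 0, "fingers": -1}]'

```text
t: 7.45
tcp_pos: [652.0, 72.8, 36.9]
eef_rot: [-0.0, 0.999, 0.032, 0.0]
force: [-10.8, -2.2, 28.0]
gripper_width: 0.0
finger_force: 13.8
```

```bash
python3 - <<'E'
from h import *
s=get_state();print(s["tcp_pos"],s["force"],s["joint_pos"])
o=[]
for n in("side","scene"):
    d=cam(n);u,v=proj(d,s["tcp_pos"])[0]
    a=grab_frame(n);r=a[int(v)-40:int(v)+20,int(u)-40:int(u)+40].copy()
    r=cv2.resize(r,(400,300),interpolation=cv2.INTER_CUBIC); cv2.circle(r,(200,200),2,(0,0,255),-1);o.append(r)
cv2.imwrite("pics/p5.png",np.hstack(o))
E
```

```text
[651.99148166  72.79298473  36.88131332] [-10.83226635  -2.19162596  27.96010703] [9.30437946e-02 6.79763380e-01 1.64143430e+00 7.76807902e-06
 8.19931100e-01 1.60043237e+00]
```

View pics/p5.png

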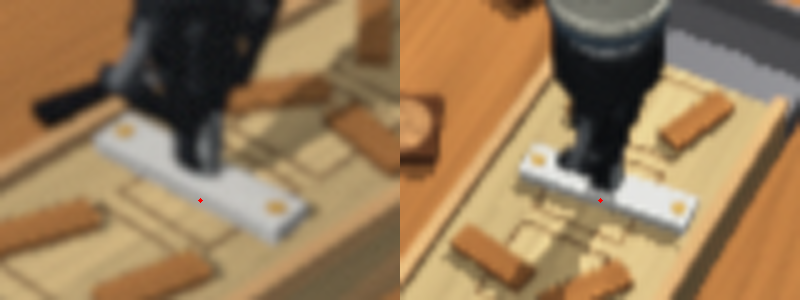

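Contact came at TCP z = 37.0 on the 62 mm rule top, so the shut tips are 25 mm behind the reported TCP. I'll back off, open, and descend by the corrected amount.

>>> servo_tool --targets '[{"delta_pos": [0, 0, -0.5], "roll": 0, "fingers": 0.04}, {"delta_pos": [0, 0, 0], "roll": 0, "fingers": 0.04}, {"delta_pos": [0, 0, 0], "roll": 0, "fingers": 0.04}, {"delta_pos": [0, 0, 0], "roll": 0, "fingers": 0.04}, {"delta_pos": [0, 0, 0.3], "roll": 0, "fingers": 0.04}, {"delta_pos": [0, 0, 0.3], "roll": 0, "fingers": 0.04}, {"delta_pos": [0, 0, 0], "roll": 0, "fingers": 0.04}, {"delta_pos": [0, 0, 0], "roll": 0, "fingers": 0.04}]'

```text
t: 8.55
tcp_pos: [651.5, 72.8, 26.9]
eef_rot: [0.0, 0.999, 0.032, -0.001]
force: [-0.1, -0.2, -0.3]
gripper_width: 44.6
finger_force: 0.0
```

>>> servo_tool --targets '[{"delta_pos": [0, 0, 0.015], "roll": 0, "fingers": -1}, {"delta_pos": [0, 0, 0], "roll": 0, "fingers": -1}, {"delta_pos": [0, 0, 0], "roll": 0, "fingers": -1}, {"delta_pos": [0, 0, 0], "roll": 0, "fingers": -1}]'

```text
t: 9.05
tcp_pos: [652.3, 72.8, 27.2]
eef_rot: [-0.0, 0.999, 0.032, 0.001]
force: [-0.7, 0.2, 6.2]
gripper_width: 26.5
finger_force: 59.9
```

>>> servo_tool --targets '[{"delta_pos": [0, 0, -0.4], "roll": 0, "fingers": -1}, {"delta_pos": [0, 0, -0.5], "roll": 0, "fingers": -1}, {"delta_pos": [0, 0, 0], "roll": 0.67, "fingers": -1}, {"delta_pos": [-0.04, 0.7, 0], "roll": 0, "fingers": -1}, {"delta_pos": [-0.04, 0.8, 0], "roll": 0, "fingers": -1}, {"delta_pos": [-0.04, 0.8, 0], "roll": 0, "fingers": -1}, {"delta_pos": [0, 0.8, 0], "roll": 0, "fingers": -1}, {"delta_pos": [0, 0.8, 0], "roll": 0, "fingers": -1}]'

```text
t: 10.05
tcp_pos: [640.1, -162.5, 80.2]
eef_rot: [-0.0, 1.0, -0.008, -0.0]
force: [0.5, 0.7, -0.8]
gripper_width: 26.2
finger_force: 59.3
```

>>> servo_tool --targets '[{"delta_pos": [0, 0.72, 0], "roll": 0, "fingers": -1}, {"delta_pos": [0, 0, 0], "roll": 0, "fingers": -1}, {"delta_pos": [0, 0, 0], "roll": 0, "fingers": -1}]'

```text
t: 10.42
tcp_pos: [639.4, -203.8, 80.1]
eef_rot: [-0.0, 1.0, -0.009, -0.0]
force: [0.2, 0.9, -0.5]
gripper_width: 26.3
finger_force: 59.3
```

```bash
python3 - <<'E'
from h import *
s=get_state();print(s["gripper_width"],s["finger_force"])
move([640.6,-204.2,-9],-0.017)
c=cam("wrist",s);a=grab_frame("wrist");cv2.imwrite("pics/w4.png",a)
for b in blobs(mask(a,(0,0,150),(180,60,255)),500): print("rule",rect(c,b,s["tcp_pos"][2]-27+62),cv2.boundingRect(b))
E
```

```text
26.261401366326538 59.300392270088196
tcp [ 639.4 -203.8   80.1] yaw -0.018 j6 1.26 units [0.022 0.007 1.484] roll -0.0 t 10.43
rule (array([ 643.70153809, -205.22198486]), (122.75910186767578, 28.501399993896484), np.float64(-0.01652424877366876)) (222, 129, 64, 223)
rule (array([ 688.24401855, -215.5153656 ]), (68.75994873046875, 31.68895149230957), np.float64(-0.031193339531989217)) (239, 86, 77, 151)
rule (array([ 690.89819336, -231.78489685]), (107.69107818603516, 47.30635070800781), np.float64(0.5045300095611136)) (201, 76, 135, 198)
```

>>> servo_tool --targets '[{"delta_pos": [0.02, 0, 0.5], "roll": 0, "fingers": -1}, {"delta_pos": [0, 0, 0.5], "roll": 0, "fingers": -1}, {"delta_pos": [0, 0, 0.4], "roll": 0, "fingers": -1}, {"delta_pos": [0, 0, 0.05], "roll": 0, "fingers": -1}, {"delta_pos": [0, 0, 0], "roll": 0, "fingers": -1}, {"delta_pos": [0, 0, 0], "roll": 0, "fingers": -1}]'

```text
t: 11.22
tcp_pos: [642.0, -204.5, -5.3]
eef_rot: [0.0, 1.0, -0.008, 0.001]
force: [-0.2, 0.1, -1.1]
gripper_width: 26.2
finger_force: 59.3
```

>>> servo_tool --targets '[{"delta_pos": [0, 0, 0.05], "roll": 0, "fingers": -1}, {"delta_pos": [0, 0, 0], "roll": 0, "fingers": -1}, {"delta_pos": [0, 0, 0], "roll": 0, "fingers": -1}]'

```text
t: 11.6
tcp_pos: [641.8, -204.6, -8.8]
eef_rot: [0.0, 1.0, -0.009, 0.001]
force: [0.9, -0.8, 3.7]
gripper_width: 26.3
finger_force: 59.7
```

>>> servo_tool --targets '[{"delta_pos": [0, 0, 0], "roll": 0, "fingers": 0.1}, {"delta_pos": [0, 0, 0], "roll": 0, "fingers": 0.1}, {"delta_pos": [0, 0, 0], "roll": 0, "fingers": 0.1}, {"delta_pos": [0, 0, -0.5], "roll": 0, "fingers": 0.1}, {"delta_pos": [0, 0, -0.7], "roll": 0, "fingers": 0.1}, {"delta_pos": [0, 0, -0.8], "roll": 0, "fingers": 0.1}, {"delta_pos": [-0.4, 0, -0.8], "roll": 0, "fingers": 0.1}, {"delta_pos": [-0.5, 0.1, -0.8], "roll": 0, "fingers": 0.1}]'

```text
t: 12.6
tcp_pos: [586.5, -209.1, 207.8]
eef_rot: [-0.0, 1.0, -0.008, 0.0]
force: [0.8, 0.0, -0.2]
gripper_width: 47.0
finger_force: 0.0
```

>>> servo_tool --targets '[{"delta_pos": [-0.6, 0.6, 0], "roll": 0, "fingers": 0.1}, {"delta_pos": [-0.6, 0.6, 0], "roll": 0, "fingers": 0.1}, {"delta_pos": [0, 0, 0], "roll": 0, "fingers": 0.1}, {"delta_pos": [0, 0, 0], "roll": 0, "fingers": 0.1}]'

```text
t: 13.1
tcp_pos: [513.9, -280.2, 206.6]
eef_rot: [-0.0, 1.0, -0.009, 0.0]
force: [0.5, -0.9, 0.0]
gripper_width: 47.0
finger_force: 0.0
```

```bash
python3 - <<'E'
from h import *
s=get_state();move([480,-285,100],0)
c=cam("wrist",s);a=grab_frame("wrist");cv2.imwrite("pics/w5.png",cv2.resize(a,(800,600)))
hsv=cv2.cvtColor(a,cv2.COLOR_BGR2HSV)
import pickle;pickle.dump((s,c,a),open("w5.pkl","wb"))
m=mask(a,(5,100,20),(17,255,135));cv2.imwrite("pics/m5.png",m)
for b in blobs(m,300): print(cv2.boundingRect(b),rect(c,b,60))
E
```

```text
tcp [ 513.9 -280.2  206.6] yaw -0.018 j6 1.07 units [-0.565  0.091  1.777] roll -0.15 t 13.1
(216, 194, 88, 32) (array([ 468.83996582, -288.04058838]), (97.1450424194336, 37.26490783691406), np.float64(1.5538365180249452))
(335, 161, 51, 54) (array([ 501.82095337, -387.69143677]), (70.43875122070312, 40.229679107666016), np.float64(-0.6463460673479506))
(71, 172, 60, 45) (array([ 499.8973999 , -124.38650513]), (71.1261978149414, 39.29682159423828), np.float64(0.8840282677895055))
```

View pics/w5.png

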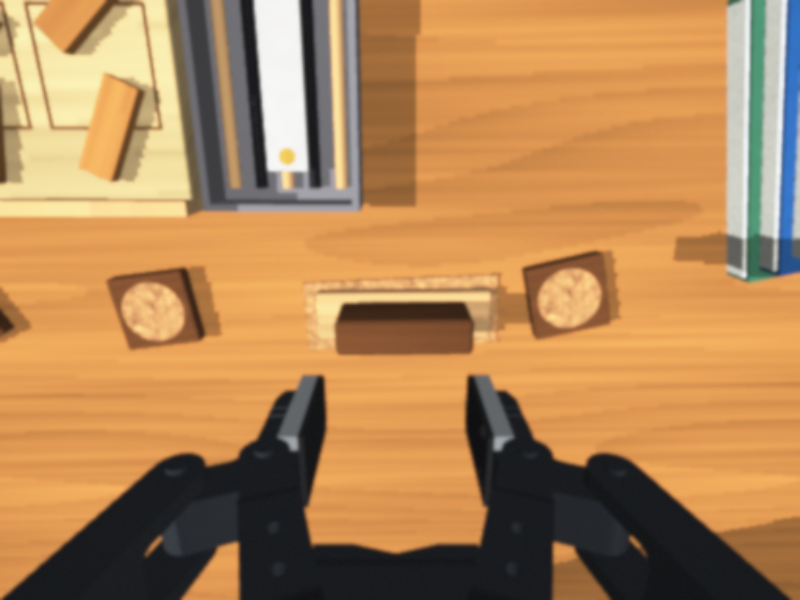

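The rule lies flat on the pens at (287,85). The scraper's bar top spans (337,322)-(473,354) on the foot, with the mat at (303,280)-(498,350) and two coasters at (160,308) and (568,295).

```bash
python3 - <<'E'
from h import *
import pickle
s,c,a=pickle.load(open("w5.pkl","rb"))
v=cv2.cvtColor(a,cv2.COLOR_BGR2HSV)[:,:,2]
print(v[190:230,260])
k=512/800
P=ray(c,np.array([(337,322),(474,322),(472,354),(338,354)])*k,64)[:,:2];print("bar pick",P.round(1),P.mean(0))
for t in (85,95,105):
  m=mask(a,(5,100,t),(17,255,135));m[:,:200]=0;m[:,320:]=0
  for b in blobs(m,300): print(t,cv2.boundingRect(b),rect(c,b,64))
P=ray(c,np.array([(303,280),(498,274)])*k,4)[:,:2];print("mat +x edge",P.round(1))
P=ray(c,np.array([(316,292),(493,290)])*k,18)[:,:2];print("foot +x edge",P.round(1))
E
```

```text
[250 247 225 157  90  58  53  57  58  60  60  60  60  65  78  97 112 121
 127 130 130 130 130 130 132 135 136 136 137 135 134 135 136 136 135 136
 157 197 223 229]
bar pick [[ 475.6 -240. ]
 [ 474.  -336.3]
 [ 449.3 -335.7]
 [ 451.  -239.3]] [ 462.48001176 -287.82033009]
85 (216, 194, 88, 32) (array([ 468.63082886, -288.05859375]), (95.96012878417969, 36.095726013183594), np.float64(-1.5334572894779264))
95 (216, 201, 88, 25) (array([ 465.04510498, -288.09881592]), (95.97271728515625, 28.055707931518555), np.float64(-1.5496612473574323))
105 (216, 203, 88, 23) (array([ 464.7855835 , -287.95135498]), (95.94395446777344, 26.14824104309082), np.float64(1.5663898604552515))
mat +x edge [[ 489.5 -206.1]
 [ 491.9 -364.6]]
foot +x edge [[ 483.5 -218.5]
 [ 482.8 -358.2]]
```

>>> servo_tool --targets '[{"delta_pos": [-0.42, 0.06, 0], "roll": -0.5, "fingers": 0.1}, {"delta_pos": [-0.42, 0.08, 0], "roll": -0.9, "fingers": 0.1}, {"delta_pos": [0, 0, 0.2], "roll": -0.9, "fingers": 0.1}, {"delta_pos": [0, 0, 0.2], "roll": -0.9, "fingers": 0.1}, {"delta_pos": [0, 0, 0.2], "roll": -0.9, "fingers": 0.1}, {"delta_pos": [0, 0, 0.2], "roll": -0.9, "fingers": 0.1}, {"delta_pos": [0, 0, 0.2], "roll": -0.9, "fingers": 0.1}, {"delta_pos": [0, 0, 0.2], "roll": -0.9, "fingers": 0.1}]' --force 80

```text
t: 14.15
tcp_pos: [464.7, -288.3, 133.9]
eef_rot: [-0.0, 0.92, 0.391, 0.0]
force: [-0.2, 0.8, 0.3]
gripper_width: 47.3
finger_force: 0.0
```

>>> servo_tool --targets '[{"delta_pos": [0, 0, 0], "roll": -0.9, "fingers": 0.1}, {"delta_pos": [0, 0, 0], "roll": -0.9, "fingers": 0.1}, {"delta_pos": [0, 0, 0], "roll": -0.9, "fingers": 0.1}, {"delta_pos": [0, 0, 0], "roll": -0.9, "fingers": 0.1}, {"delta_pos": [0, 0, 0], "roll": -0.9, "fingers": 0.1}, {"delta_pos": [0, 0, 0], "roll": -0.9, "fingers": 0.1}, {"delta_pos": [0, 0, 0], "roll": -0.9, "fingers": 0.1}, {"delta_pos": [0, 0, 0], "roll": 0, "fingers": 0.1}]'

```text
t: 15.15
tcp_pos: [464.5, -288.4, 134.3]
eef_rot: [-0.0, 0.712, 0.702, 0.0]
force: [0.4, 0.6, -0.3]
gripper_width: 47.0
finger_force: 0.0
```

```bash
python3 - <<'E'
from h import *
s=get_state();move([463.8,-288,2],np.pi/2-0.012)
c=cam("wrist",s);a=grab_frame("wrist");cv2.imwrite("pics/w6.png",cv2.resize(a,(800,600)))
m=mask(a,(5,100,20),(17,255,145))
for b in blobs(m,300): print(cv2.boundingRect(b),rect(c,b,64))
print("expected",proj(c,[[463.5+i*14,-288+j*50,64] for i,j in((1,1),(1,-1),(-1,-1),(-1,1))]).round(0).tolist())
E
```

```text
tcp [ 464.5 -288.4  134.3] yaw 1.556 j6 -0.56 units [ 0.007 -0.011  2.205] roll -0.03 t 15.15
(234, 125, 33, 119) (array([ 461.97299194, -283.89083862]), (102.08180236816406, 25.876916885375977), np.float64(1.5705310759503246))
(232, 256, 62, 59) (array([ 472.02233887, -379.29208374]), (57.72503662109375, 49.38249969482422), np.float64(-1.3577945389919734))
(0, 266, 172, 118) (array([ 272.94805908, -396.64840698]), (238.57638549804688, 84.16815948486328), np.float64(0.5648072653046672))
(392, 149, 34, 30) (array([ 588.83410645, -265.30065918]), (24.725358963012695, 23.836143493652344), np.float64(-0.014076803731886578))
(368, 149, 19, 31) (array([ 564.26702881, -265.42385864]), (25.963592529296875, 14.567916870117188), np.float64(-1.463962329697715))
(337, 140, 15, 40) (array([ 537.46075439, -261.51953125]), (32.78548812866211, 11.394474029541016), np.float64(-1.4963161083851926))
expected [[269.0, 131.0], [269.0, 246.0], [237.0, 246.0], [233.0, 132.0]]
```

View pics/w6.png

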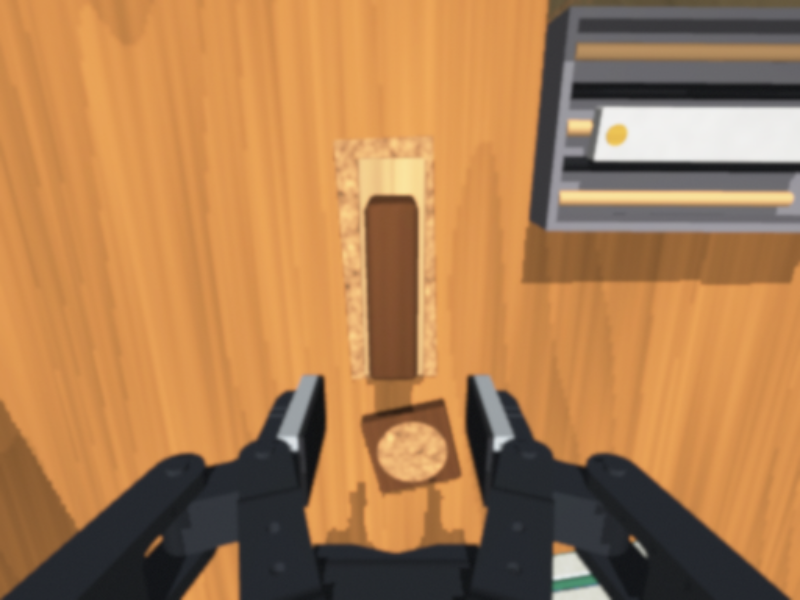

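The bar top spans (366,206)-(418,378), centred between the fingers. The foot lies straight but offset to the right on the mat.

>>> servo_tool --targets '[{"delta_pos": [0.02, -0.03, 0.5], "roll": -0.03, "fingers": 0.1}, {"delta_pos": [0, 0, 0.5], "roll": 0, "fingers": 0.1}, {"delta_pos": [0, 0, 0.5], "roll": 0, "fingers": 0.1}, {"delta_pos": [0, 0, 0.5], "roll": 0, "fingers": 0.1}, {"delta_pos": [0, 0, 0.2], "roll": 0, "fingers": 0.1}, {"delta_pos": [0, 0, 0], "roll": 0, "fingers": 0.1}, {"delta_pos": [0, 0, 0], "roll": 0, "fingers": 0.1}, {"delta_pos": [0, 0, 0], "roll": 0, "fingers": 0.1}]'

```text
t: 16.2
tcp_pos: [462.5, -288.4, 3.6]
eef_rot: [0.001, 0.711, 0.703, 0.0]
force: [0.2, 0.8, -0.1]
gripper_width: 47.2
finger_force: 0.0
```

>>> servo_tool --targets '[{"delta_pos": [0, 0, 0], "roll": 0, "fingers": -1}, {"delta_pos": [0, 0, 0], "roll": 0, "fingers": -1}, {"delta_pos": [0, 0, 0], "roll": 0, "fingers": -1}, {"delta_pos": [0, 0, 0], "roll": 0, "fingers": -1}]'

```text
t: 16.7
tcp_pos: [462.3, -288.3, 3.4]
eef_rot: [0.001, 0.711, 0.703, 0.0]
force: [-0.6, 0.1, 6.4]
gripper_width: 27.3
finger_force: 79.2
```

>>> servo_tool --targets '[{"delta_pos": [0, 0, -0.4], "roll": 0, "fingers": -1}, {"delta_pos": [0, 0, -0.55], "roll": 0, "fingers": -1}, {"delta_pos": [0, 0, -0.55], "roll": 0, "fingers": -1}, {"delta_pos": [0.4, 0.6, 0], "roll": 0, "fingers": -1}, {"delta_pos": [0.4, 0.6, 0], "roll": 0, "fingers": -1}, {"delta_pos": [0.4, 0.6, 0], "roll": 0, "fingers": -1}, {"delta_pos": [0.4, 0.6, 0], "roll": 0, "fingers": -1}, {"delta_pos": [0.33, 0.55, 0], "roll": 0, "fingers": -1}]'

```text
t: 17.7
tcp_pos: [641.1, -173.2, 92.5]
eef_rot: [-0.0, 0.711, 0.703, -0.0]
force: [0.1, -0.1, -0.6]
gripper_width: 27.0
finger_force: 79.0
```

>>> servo_tool --targets '[{"delta_pos": [0, 0, 0], "roll": 0.8, "fingers": -1}, {"delta_pos": [0, 0, 0], "roll": 0.9, "fingers": -1}, {"delta_pos": [0, 0, 0], "roll": 0.9, "fingers": -1}, {"delta_pos": [0, 0, 0], "roll": 0.9, "fingers": -1}, {"delta_pos": [0, 0, 0], "roll": 0.9, "fingers": -1}, {"delta_pos": [0, 0, 0], "roll": 0.9, "fingers": -1}, {"delta_pos": [0, 0, 0], "roll": 0.9, "fingers": -1}, {"delta_pos": [0, 0, 0], "roll": 0.9, "fingers": -1}]'

```text
t: 18.7
tcp_pos: [639.8, -174.3, 92.4]
eef_rot: [-0.0, 0.939, 0.344, -0.0]
force: [0.4, -0.6, -0.5]
gripper_width: 27.0
finger_force: 79.2
```

>>> servo_tool --targets '[{"delta_pos": [0, 0, 0], "roll": 0.9, "fingers": -1}, {"delta_pos": [0, 0, 0], "roll": 0.9, "fingers": -1}, {"delta_pos": [0, 0, 0], "roll": 0.9, "fingers": -1}, {"delta_pos": [0, 0, 0], "roll": 0.9, "fingers": -1}, {"delta_pos": [0, 0, 0], "roll": 0.9, "fingers": -1}, {"delta_pos": [0, 0, 0], "roll": 0.9, "fingers": -1}, {"delta_pos": [0, 0, 0], "roll": 0.6, "fingers": -1}, {"delta_pos": [0, 0, 0], "roll": 0, "fingers": -1}]'

```text
t: 19.7
tcp_pos: [639.9, -174.3, 92.4]
eef_rot: [-0.0, 1.0, -0.006, -0.0]
force: [-0.3, -0.6, -0.6]
gripper_width: 26.7
finger_force: 79.2
```

```bash
python3 - <<'E'
from h import *
s=get_state();print(s["gripper_width"],s["finger_force"]);move([641.1,-172.2,50.5],-0.017)
c=cam("wrist",s);a=grab_frame("wrist");cv2.imwrite("pics/w7.png",cv2.resize(a,(800,600)))
P=s["tcp_pos"];print("board end line +-80 at z50, leading foot edge",proj(c,[[641.5-80,-147.2,50],[641.5+80,-147.2,50]]).round())
E
```

```text
26.704924862564976 79.16792392730713
tcp [ 639.9 -174.3   92.4] yaw -0.013 j6 1.3 units [ 0.02  -0.035  0.699] roll 0.03 t 19.7
board end line +-80 at z50, leading foot edge [[220. 295.]
 [208.  91.]]
```

View pics/w7.png

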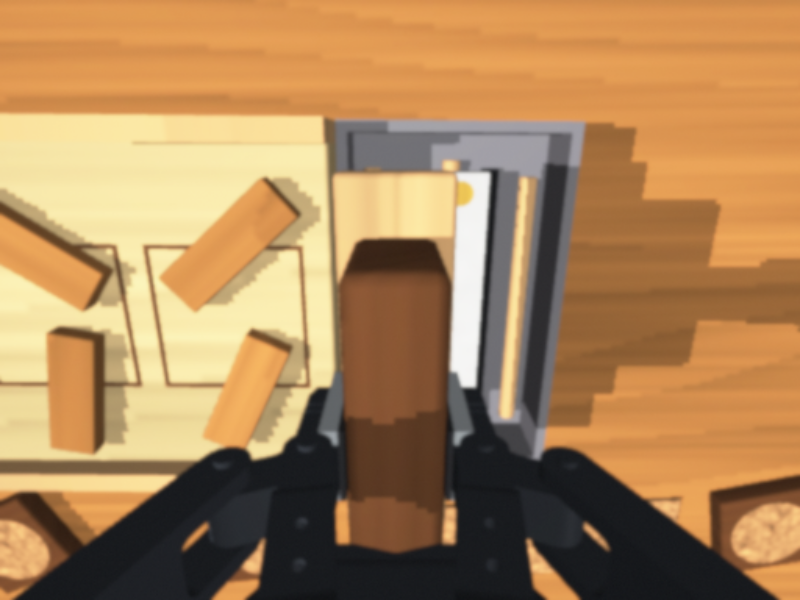

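The foot (334–456) hangs straight just off the board's pen end, and the nearest chip corner is at (298,215). I'll lower it and push.

>>> servo_tool --targets '[{"delta_pos": [0.02, 0, 0.35], "roll": 0.03, "fingers": -1}, {"delta_pos": [0, 0, 0.32], "roll": 0, "fingers": -1}, {"delta_pos": [0, 0, 0], "roll": 0, "fingers": -1}, {"delta_pos": [0, 0, 0], "roll": 0, "fingers": -1}]'

```text
t: 20.25
tcp_pos: [641.3, -174.3, 51.8]
eef_rot: [-0.0, 1.0, -0.008, -0.0]
force: [-0.1, 0.8, -0.5]
gripper_width: 27.3
finger_force: 79.2
```

>>> servo_tool --targets '[{"delta_pos": [0, -0.15, 0], "roll": 0, "fingers": -1}, {"delta_pos": [0, -0.2, 0.01], "roll": 0, "fingers": -1}, {"delta_pos": [0, -0.2, 0], "roll": 0, "fingers": -1}, {"delta_pos": [0, -0.2, 0], "roll": 0, "fingers": -1}, {"delta_pos": [0, -0.2, 0], "roll": 0, "fingers": -1}, {"delta_pos": [0, -0.2, 0], "roll": 0, "fingers": -1}, {"delta_pos": [0, -0.2, 0], "roll": 0, "fingers": -1}, {"delta_pos": [0, -0.2, 0], "roll": 0, "fingers": -1}]'

```text
t: 21.25
tcp_pos: [643.0, -80.6, 51.7]
eef_rot: [0.0, 1.0, -0.009, 0.0]
force: [-0.7, -0.1, -0.4]
gripper_width: 27.3
finger_force: 79.2
```

>>> servo_tool --targets '[{"delta_pos": [0, -0.2, 0], "roll": 0, "fingers": -1}, {"delta_pos": [0, -0.2, 0], "roll": 0, "fingers": -1}, {"delta_pos": [0, -0.2, 0], "roll": 0, "fingers": -1}, {"delta_pos": [0, -0.2, 0], "roll": 0, "fingers": -1}, {"delta_pos": [0, -0.2, 0], "roll": 0, "fingers": -1}, {"delta_pos": [0, -0.2, 0], "roll": 0, "fingers": -1}, {"delta_pos": [0, -0.2, 0], "roll": 0, "fingers": -1}, {"delta_pos": [0, -0.2, 0], "roll": 0, "fingers": -1}]'

```text
t: 22.25
tcp_pos: [644.6, 15.4, 51.7]
eef_rot: [-0.0, 1.0, -0.009, -0.0]
force: [-0.1, -0.8, -1.3]
gripper_width: 27.2
finger_force: 79.2
```

```bash
python3 - <<'E'
from h import *
s=get_state();print(s["gripper_width"],s["finger_force"],s["force"]);move([647.5,205,51],-0.017)
c=cam("wrist",s);a=grab_frame("wrist");cv2.imwrite("pics/w8.png",a)
E
```

```text
27.163251146034945 79.16339635848999 [-0.0836755  -0.82610747 -1.32282601]
tcp [644.6  15.4  51.7] yaw -0.017 j6 1.59 units [-0.005 -3.16   0.012] roll -0.0 t 22.25
```

View pics/w8.png

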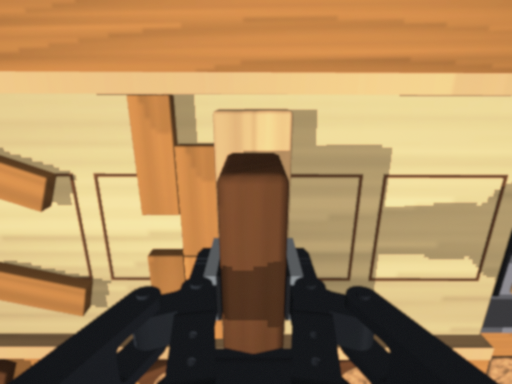

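The chips line up in front of the foot at (130–215, 95–290) and the board behind it is clear. I'll continue the push.

>>> servo_tool --targets '[{"delta_pos": [0, -0.2, 0], "roll": 0, "fingers": -1}, {"delta_pos": [0, -0.2, 0], "roll": 0, "fingers": -1}, {"delta_pos": [0, -0.2, 0], "roll": 0, "fingers": -1}, {"delta_pos": [0, -0.2, 0], "roll": 0, "fingers": -1}, {"delta_pos": [0, -0.2, 0], "roll": 0, "fingers": -1}, {"delta_pos": [0, -0.2, 0], "roll": 0, "fingers": -1}, {"delta_pos": [0, -0.2, 0], "roll": 0, "fingers": -1}, {"delta_pos": [0, -0.2, 0], "roll": 0, "fingers": -1}]'

```text
t: 23.3
tcp_pos: [646.2, 111.4, 51.7]
eef_rot: [0.0, 1.0, -0.008, -0.0]
force: [-0.8, -0.6, -1.4]
gripper_width: 26.7
finger_force: 79.3
```

>>> servo_tool --targets '[{"delta_pos": [0, -0.2, 0], "roll": 0, "fingers": -1}, {"delta_pos": [0, -0.2, 0], "roll": 0, "fingers": -1}, {"delta_pos": [0, -0.2, 0], "roll": 0, "fingers": -1}, {"delta_pos": [0, -0.2, 0], "roll": 0, "fingers": -1}, {"delta_pos": [0, -0.2, 0], "roll": 0, "fingers": -1}, {"delta_pos": [0, -0.2, 0], "roll": 0, "fingers": -1}, {"delta_pos": [0, -0.2, 0], "roll": 0, "fingers": -1}, {"delta_pos": [0, -0.17, 0], "roll": 0, "fingers": -1}]'

```text
t: 24.3
tcp_pos: [647.8, 205.7, 51.7]
eef_rot: [-0.0, 1.0, -0.008, -0.0]
force: [-0.1, -0.7, -1.7]
gripper_width: 27.3
finger_force: 79.2
```

```bash
python3 - <<'E'
from h import *
s=get_state();print(s["gripper_width"],s["finger_force"],s["force"]);move([647.5,205,51],-0.017)
c=cam("wrist",s);a=grab_frame("wrist");b=grab_frame("side");cv2.imwrite("pics/w9.png",np.hstack([cv2.resize(a,(400,300)),cv2.resize(b[170:290,140:300],(400,300))]))
E
```

```text
27.284055098030844 79.19395565986633 [-0.10250957 -0.70744574 -1.70271525]
tcp [647.8 205.7  51.7] yaw -0.017 j6 1.88 units [-0.005  0.011  0.011] roll 0.0 t 24.3
```

View pics/w9.png

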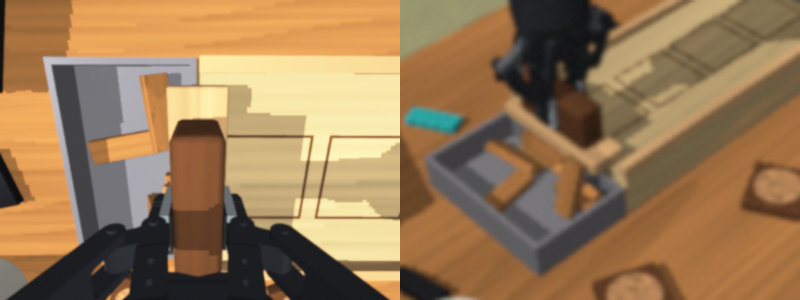

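All the chips visible have dropped into the tray, and the board behind the foot is clear. I'll lift the block and check by mask.

>>> servo_tool --targets '[{"delta_pos": [0, 0, -0.4], "roll": 0, "fingers": -1}, {"delta_pos": [0, 0.5, -0.4], "roll": 0, "fingers": -1}, {"delta_pos": [0, 0.69, 0], "roll": 0, "fingers": -1}, {"delta_pos": [0, 0.69, 0], "roll": 0, "fingers": -1}, {"delta_pos": [0, 0, 0], "roll": 0, "fingers": -1}, {"delta_pos": [0, 0, 0], "roll": 0, "fingers": -1}]'

```text
t: 25.15
tcp_pos: [646.0, 92.0, 99.8]
eef_rot: [-0.0, 1.0, -0.009, 0.0]
force: [-0.3, 0.0, -1.9]
gripper_width: 27.2
finger_force: 79.3
```

```bash
python3 - <<'E'
from h import *
s=get_state();move([462.4,-288.3,95],-0.017);print(s["gripper_width"])
B=np.array([644.5,27.8]);th=-0.017;Rb=np.array([[np.cos(th),-np.sin(th)],[np.sin(th),np.cos(th)]])
for n in("wrist","side"):
  c=cam(n);a=grab_frame(n)
  if n=="wrist": cv2.imwrite("pics/w10.png",a)
  m=mask(a,(10,140,120),(19,255,230))
  for b in blobs(m,60):
    p,d,y=rect(c,b,30); q=Rb.T@(p-B)
    if abs(q[0])<110 and -180<q[1]<300 and d[0]<150: print(n,"board xy",q.round(0),np.round(d),cv2.boundingRect(b))
E
```

```text
tcp [646.   92.   99.8] yaw -0.018 j6 1.71 units [-2.946  6.392  0.078] roll -0.01 t 25.15
27.158361963898198
wrist board xy [-30.  71.] [84. 40.] (221, 181, 51, 90)
wrist board xy [-67. 225.] [26. 13.] (65, 252, 17, 26)
side board xy [-13. 202.] [133.  40.] (190, 223, 22, 34)
side board xy [ 21. 233.] [89. 42.] (175, 227, 19, 24)
```

View pics/w10.png

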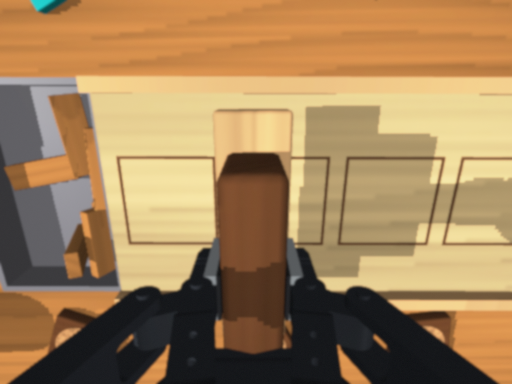

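The board is clear, and the chips all lie in the waste tray at (10–115, 95–280). Next the scraper goes back to its mat.

>>> servo_tool --targets '[{"delta_pos": [-0.33, 0.71, 0], "roll": 0, "fingers": -1}, {"delta_pos": [-0.33, 0.71, 0], "roll": 0, "fingers": -1}, {"delta_pos": [-0.33, 0.71, 0], "roll": 0, "fingers": -1}, {"delta_pos": [-0.33, 0.71, 0], "roll": 0, "fingers": -1}, {"delta_pos": [-0.33, 0.71, 0], "roll": 0, "fingers": -1}, {"delta_pos": [-0.33, 0.71, 0], "roll": 0, "fingers": -1}, {"delta_pos": [-0.33, 0.71, 0], "roll": 0, "fingers": -1}, {"delta_pos": [-0.33, 0.71, 0], "roll": 0, "fingers": -1}]'

```text
t: 26.25
tcp_pos: [481.8, -246.6, 99.9]
eef_rot: [0.0, 1.0, -0.008, 0.0]
force: [-0.1, 0.2, -1.1]
gripper_width: 27.3
finger_force: 79.4
```

>>> servo_tool --targets '[{"delta_pos": [-0.31, 0.71, 0], "roll": 0, "fingers": -1}, {"delta_pos": [0, 0, 0], "roll": -0.9, "fingers": -1}, {"delta_pos": [0, 0, 0], "roll": -0.9, "fingers": -1}, {"delta_pos": [0, 0, 0], "roll": -0.9, "fingers": -1}, {"delta_pos": [0, 0, 0], "roll": -0.9, "fingers": -1}, {"delta_pos": [0, 0, 0], "roll": -0.9, "fingers": -1}, {"delta_pos": [0, 0, 0], "roll": -0.9, "fingers": -1}, {"delta_pos": [0, 0, 0], "roll": -0.9, "fingers": -1}]'

```text
t: 27.25
tcp_pos: [463.2, -287.6, 99.8]
eef_rot: [0.0, 0.932, 0.364, 0.0]
force: [0.4, 0.4, -0.9]
gripper_width: 27.1
finger_force: 79.3
```

>>> servo_tool --targets '[{"delta_pos": [0, 0, 0], "roll": -0.9, "fingers": -1}, {"delta_pos": [0, 0, 0], "roll": -0.9, "fingers": -1}, {"delta_pos": [0, 0, 0], "roll": -0.9, "fingers": -1}, {"delta_pos": [0, 0, 0], "roll": -0.9, "fingers": -1}, {"delta_pos": [0, 0, 0], "roll": -0.9, "fingers": -1}, {"delta_pos": [0, 0, 0], "roll": -0.9, "fingers": -1}, {"delta_pos": [0, 0, 0], "roll": -0.9, "fingers": -1}, {"delta_pos": [0, 0, 0], "roll": -0.54, "fingers": -1}]'

```text
t: 28.25
tcp_pos: [463.2, -287.6, 99.7]
eef_rot: [0.0, 0.71, 0.705, 0.0]
force: [0.6, 0.7, -2.2]
gripper_width: 27.0
finger_force: 79.3
```

```bash
python3 - <<'E'
from h import *
s=get_state();print(s["gripper_width"]);move([462.4,-288.3,3.6],1.559)
c=cam("wrist",s);a=grab_frame("wrist");cv2.imwrite("pics/w11.png",a)
m=mask(a,(5,100,60),(17,255,145))
for b in blobs(m,300): print(cv2.boundingRect(b),rect(c,b,s["tcp_pos"][2]+60))
E
```

```text
26.998059957303816
tcp [ 463.2 -287.6   99.7] yaw 1.564 j6 -0.57 units [-0.012 -0.014  1.602] roll 0.04 t 28.25
(214, 153, 79, 201) (array([ 464.42648315, -274.18011475]), (92.2485122680664, 34.83042526245117), np.float64(1.5239412032082607))
(0, 286, 174, 98) (array([ 378.93572998, -299.46054077]), (98.63053131103516, 31.14896583557129), np.float64(0.5497072417924587))
```

>>> servo_tool --targets '[{"delta_pos": [-0.012, -0.014, 0.5], "roll": 0.04, "fingers": -1}, {"delta_pos": [0, 0, 0.5], "roll": 0, "fingers": -1}, {"delta_pos": [0, 0, 0.4], "roll": 0, "fingers": -1}, {"delta_pos": [0, 0, 0.15], "roll": 0, "fingers": -1}, {"delta_pos": [0, 0, 0.05], "roll": 0, "fingers": -1}, {"delta_pos": [0, 0, 0], "roll": 0, "fingers": -1}, {"delta_pos": [0, 0, 0], "roll": 0, "fingers": -1}]'

```text
t: 29.18
tcp_pos: [462.1, -289.4, 4.5]
eef_rot: [0.001, 0.713, 0.701, 0.0]
force: [-0.0, 0.3, -0.7]
gripper_width: 27.3
finger_force: 79.4
```

>>> servo_tool --targets '[{"delta_pos": [0.01, 0, 0.018], "roll": -0.03, "fingers": -1}, {"delta_pos": [0, 0, 0], "roll": 0, "fingers": -1}, {"delta_pos": [0, 0, 0], "roll": 0, "fingers": 0.1}, {"delta_pos": [0, 0, 0], "roll": 0, "fingers": 0.1}, {"delta_pos": [0, 0, 0], "roll": 0, "fingers": 0.1}, {"delta_pos": [0, 0, -0.5], "roll": 0, "fingers": 0.1}, {"delta_pos": [0, 0, -0.8], "roll": 0, "fingers": 0.5}, {"delta_pos": [0, 0, -0.9], "roll": 0, "fingers": 0.8}]'

```text
t: 30.18
tcp_pos: [460.9, -288.0, 135.3]
eef_rot: [-0.001, 0.711, 0.703, -0.0]
force: [0.6, 0.2, -0.8]
gripper_width: 76.4
finger_force: 0.0
```

```bash
cat >> h.py <<'E'
def coasters(c,a,z=14,vlo=20,vhi=150,verbose=True):
    """cork disc centres (z plane) and yaw of frame mod 90"""
    m=mask(a,(3,90,vlo),(19,255,vhi)); cs,h=cv2.findContours(m,cv2.RETR_CCOMP,cv2.CHAIN_APPROX_NONE); out=[]
    for i,k in enumerate(cs):
        if h[0][i][3]<0 or cv2.contourArea(k)<80: continue
        P=ray(c,k.reshape(-1,2)+0.0,z)[:,:2].astype(np.float32); (x,y),(w,hh),_=cv2.minAreaRect(P)
        if not(38<w<60 and 38<hh<60): continue
        o=cs[h[0][i][3]]; p,d,yw=rect(c,o,z)
        Q=ray(c,o.reshape(-1,2)+0.0,z)[:,:2]-[x,y]
        # edge points: normals clustered mod 90 via polygon fit
        ap=cv2.minAreaRect(Q.astype(np.float32))
        f=lambda t:np.median(np.sort(np.abs(31-np.max(np.abs(Q@np.array([[np.cos(t),-np.sin(t)],[np.sin(t),np.cos(t)]])),axis=1)))[:int(.7*len(Q))])
        ts=np.arange(-np.pi/4,np.pi/4,.005); t=ts[np.argmin([f(q) for q in ts])]
        out.append((x,y,t)); 
        if verbose: print("coaster",round(x,1),round(y,1),"yaw",round(t,3),"disc",round(w,1),round(hh,1),"rect",np.round(p,1),np.round(d,1),round(yw,2),"res",round(f(t),2))
    return out
E
python3 - <<'E'
from h import *
s=get_state();c=cam("wrist",s);a=grab_frame("wrist");cv2.imwrite("pics/w12.png",a)
coasters(c,a);move([0,0,0],1.55)
m=mask(a,(5,100,60),(17,255,145))
for b in blobs(m,300): print(cv2.boundingRect(b),rect(c,b,64))
sd=cam("side");coasters(sd,grab_frame("side"))
sd=cam("scene");coasters(sd,grab_frame("scene"))
E
```

```text
coaster 474.0 -420.1 yaw 0.115 disc 52.5 54.2 rect [ 473.  -414.8] [70.8 60.4] -1.35 res 1.5
tcp [ 464.6 -290.4  142.4] yaw 1.559 j6 -0.57 units [ 4.756 -7.819  2.294] roll 0.07 t 30.23
(238, 126, 33, 119) (array([ 461.61096191, -284.5786438 ]), (102.53924560546875, 26.189855575561523), np.float64(1.5661646901850852))
(235, 256, 62, 59) (array([ 471.1734314 , -379.07263184]), (57.54292297363281, 49.85798263549805), np.float64(-1.3525086302813571))
(0, 252, 133, 109) (array([ 273.69787598, -416.9744873 ]), (135.21311950683594, 117.37213134765625), np.float64(1.2990259307164358))
(361, 149, 70, 32) (array([ 575.24786377, -265.36688232]), (53.08604431152344, 25.621644973754883), np.float64(-0.01084239458798475))
(339, 136, 17, 45) (array([ 536.31652832, -259.81558228]), (36.771907806396484, 13.061637878417969), np.float64(-1.4915925178163678))
coaster 467.1 84.9 yaw 0.46 disc 50.4 50.5 rect [461.1  89.1] [80.9 71.8] -1.11 res 1.48
coaster 469.4 -82.6 yaw 0.11 disc 49.0 52.1 rect [464.5 -75. ] [81.2 72.6] -1.46 res 1.38
coaster 473.1 280.3 yaw -0.325 disc 48.7 51.3 rect [635.8 -13.2] [1422.9  454.8] 1.52 res 170.76
coaster 474.5 -418.5 yaw 0.69 disc 52.1 52.4 rect [ 459.2 -305.7] [322.4  99.1] -1.28 res 21.49
coaster 468.7 -82.3 yaw 0.305 disc 55.3 53.1 rect [473.6 -92.6] [81.9 67. ] -1.45 res 2.38
```

```bash
python3 - <<'E'
from h import *
import pickle
s,c,a=pickle.load(open("w5.pkl","rb"))
for v in (20,80,90,100): print(v);coasters(c,a,vlo=v)
c=cam("wrist");a=cv2.imread("pics/w12.png")
for v in (20,80,90,100): print("w12",v);coasters(c,a,vlo=v)
E
```

```text
20
80
90
100
w12 20
coaster 477.5 -424.5 yaw 0.18 disc 53.0 55.0 rect [ 476.5 -419.1] [71.8 61. ] -1.35 res 1.26
w12 80
coaster 477.5 -424.5 yaw 0.18 disc 53.0 55.0 rect [ 476.5 -419.1] [71.8 61. ] -1.35 res 1.26
w12 90
coaster 477.5 -424.5 yaw 0.18 disc 53.0 55.0 rect [ 476.5 -419.1] [71.8 61. ] -1.35 res 1.26
w12 100
coaster 477.5 -424.5 yaw 0.18 disc 53.0 55.0 rect [ 476.5 -419.1] [71.8 61. ] -1.35 res 1.26
```

>>> servo_tool --targets '[{"delta_pos": [-0.7, 0.03, 0], "roll": 0, "fingers": 0.9}, {"delta_pos": [-0.7, 0.03, 0.2], "roll": 0, "fingers": 0.9}, {"delta_pos": [-0.7, 0.03, 0.25], "roll": 0, "fingers": 0.9}, {"delta_pos": [-0.7, 0.03, 0.25], "roll": 0, "fingers": 0.9}, {"delta_pos": [-0.7, 0.03, 0], "roll": 0, "fingers": 0.9}, {"delta_pos": [0, 0, 0], "roll": 0, "fingers": 0.9}, {"delta_pos": [0, 0, 0], "roll": 0, "fingers": 0.9}, {"delta_pos": [0, 0, 0], "roll": 0, "fingers": 0.9}]' --force 60

```text
t: 31.32
tcp_pos: [467.8, -497.1, 92.1]
eef_rot: [-0.001, 0.711, 0.703, 0.0]
force: [-0.6, -0.6, 0.1]
gripper_width: 81.2
finger_force: 0.0
```

```bash
python3 - <<'E'
from h import *
s=get_state();c=cam("wrist",s);a=grab_frame("wrist");cv2.imwrite("pics/w13.png",a)
for v in (20,80):
  for x,y,t in coasters(c,a,vlo=v): move([x,y,-28],np.pi/2+t)
E
```

```text
coaster 473.8 -420.0 yaw 0.22 disc 51.1 52.0 rect [ 470.1 -406. ] [110.5  61.7] -1.35 res 1.24
tcp [ 468.  -497.2   92.4] yaw 1.56 j6 -0.82 units [1.287 0.084 2.007] roll -1.92 t 31.38
coaster 473.8 -420.0 yaw 0.22 disc 51.1 52.0 rect [ 470.1 -406. ] [110.5  61.7] -1.35 res 1.24
tcp [ 468.  -497.2   92.4] yaw 1.56 j6 -0.82 units [1.287 0.084 2.007] roll -1.92 t 31.38
```

>>> servo_tool --targets '[{"delta_pos": [0.645, 0.042, 0], "roll": 0, "fingers": 0.9}, {"delta_pos": [0.645, 0.042, 0], "roll": 0, "fingers": 0.9}, {"delta_pos": [0, 0, 0.4], "roll": -0.96, "fingers": 0.9}, {"delta_pos": [0, 0, 0.4], "roll": -0.96, "fingers": 0.9}, {"delta_pos": [0, 0, 0.5], "roll": 0, "fingers": 0.9}, {"delta_pos": [0, 0, 0.4], "roll": 0, "fingers": 0.9}, {"delta_pos": [0, 0, 0.28], "roll": 0, "fingers": 0.9}, {"delta_pos": [0, 0, 0], "roll": 0, "fingers": 0.9}]'

```text
t: 32.38
tcp_pos: [473.4, -420.2, -27.1]
eef_rot: [-0.001, 0.626, 0.78, 0.0]
force: [0.4, 0.3, 0.2]
gripper_width: 81.5
finger_force: 0.0
```

>>> servo_tool --targets '[{"delta_pos": [0, 0, 0], "roll": 0, "fingers": 0.9}, {"delta_pos": [0, 0, 0], "roll": 0, "fingers": 0.2}, {"delta_pos": [0, 0, 0], "roll": 0, "fingers": 0.2}, {"delta_pos": [0, 0, 0], "roll": 0, "fingers": 0.2}, {"delta_pos": [0, 0, 0], "roll": 0, "fingers": 0.2}]'

```text
t: 33.0
tcp_pos: [474.7, -421.9, -24.5]
eef_rot: [0.001, 0.626, 0.78, -0.0]
force: [-0.3, 1.2, 7.1]
gripper_width: 60.3
finger_force: 64.7
```

>>> servo_tool --targets '[{"delta_pos": [0, 0, -0.4], "roll": 0, "fingers": -0.2}, {"delta_pos": [0, 0, -0.5], "roll": 0, "fingers": -0.2}, {"delta_pos": [0, 0, -0.5], "roll": 0.97, "fingers": -0.2}, {"delta_pos": [0, 0, -0.5], "roll": 0.97, "fingers": -0.2}, {"delta_pos": [0, 0, 0], "roll": 0, "fingers": -0.2}, {"delta_pos": [0, 0, 0], "roll": 0, "fingers": -0.2}]'

```text
t: 33.75
tcp_pos: [473.7, -420.9, 87.6]
eef_rot: [-0.0, 0.712, 0.702, 0.0]
force: [0.2, -1.4, -2.5]
gripper_width: 60.0
finger_force: 65.3
```

```bash
python3 - <<'E'
from h import *
a=cv2.imread("pics/w10.png")
c=cam("wrist",dict(tcp_pos=np.array([646.0,92.0,99.8]),eef_rot=np.array([0,.99996,-.009,0])))
g=cv2.cvtColor(a,cv2.COLOR_BGR2GRAY).astype(float)
# subpixel darkest point along scan across each line
def vert(row,u0,u1):
    r=g[row,u0:u1]; w=np.clip(np.median(r)-r-8,0,None); return (u0+(w*np.arange(len(r))).sum()/w.sum(),row)
def horz(col,v0,v1):
    r=g[v0:v1,col]; w=np.clip(np.median(r)-r-8,0,None); return (col,v0+(w*np.arange(len(r))).sum()/w.sum())
top=ray(c,[horz(k,151,164) for k in (135,150,165,180,195)],50)[:,:2]
bot=ray(c,[horz(k,237,250) for k in (140,150,165,180,195)],50)[:,:2]
L1=ray(c,[vert(k,112,134) for k in (170,185,200,215,230)],50)[:,:2]
L3=ray(c,[vert(k,337,355) for k in (170,185,200,215,230)],50)[:,:2]
R3=ray(c,[vert(k,425,450) for k in (170,185,200,215,230)],50)[:,:2]
L4=ray(c,[vert(k,438,466) for k in (170,)],50)[:,:2]
R2=ray(c,[vert(k,318,334) for k in (170,180,195,220,235)],50)[:,:2]
top3=ray(c,[horz(k,151,164) for k in (355,370,385,400,420)],50)[:,:2]
bot3=ray(c,[horz(k,237,250) for k in (355,370,385,400,420)],50)[:,:2]
for n,v in dict(top=top,bot=bot,L1=L1,L3=L3,R3=R3,R2=R2,top3=top3,bot3=bot3).items(): print(n,v.mean(0).round(1),v.std(0).round(2))
B=np.array([644.5,27.8]);y=np.array([.017,1])
for k in(126,42,-42,-126):print((B+k*y).round(1),end=" ")
s=get_state();print(s["gripper_width"]);move([642.4,-98.2,95],np.pi/2-0.017)
E
```

```text
top [681.8 155.9] [ 0.29 15.46]
bot [611.9 162.8] [ 0.34 15.93]
L1 [648.6 191.4] [17.28  0.45]
L3 [645.8  23.5] [17.28  0.33]
R3 [644.6 -47.8] [17.35  3.96]
R2 [645.9  37.5] [19.91  0.38]
top3 [678.5  -5.3] [ 0.31 16.54]
bot3 [608.2 -13.9] [ 0.33 18.22]
[646.6 153.8] [645.2  69.8] [643.8 -14.2] [642.4 -98.2] 60.02396021483764
tcp [ 473.7 -420.9   87.6] yaw 1.558 j6 -0.73 units [ 5.415  2.742 -0.123] roll 0.03 t 33.75
```

>>> servo_tool --targets '[{"delta_pos": [0.68, 0.343, 0], "roll": 0.03, "fingers": -0.2}, {"delta_pos": [0.68, 0.343, 0], "roll": 0, "fingers": -0.2}, {"delta_pos": [0.68, 0.343, 0], "roll": 0, "fingers": -0.2}, {"delta_pos": [0.68, 0.343, 0], "roll": 0, "fingers": -0.2}, {"delta_pos": [0.68, 0.343, 0], "roll": 0, "fingers": -0.2}, {"delta_pos": [0.68, 0.343, 0], "roll": 0, "fingers": -0.2}, {"delta_pos": [0.68, 0.343, 0], "roll": 0, "fingers": -0.2}, {"delta_pos": [0.66, 0.343, 0], "roll": 0, "fingers": -0.2}]'

```text
t: 34.75
tcp_pos: [643.9, -97.3, 86.1]
eef_rot: [-0.001, 0.713, 0.701, -0.001]
force: [0.3, -0.3, -1.4]
gripper_width: 60.1
finger_force: 65.3
```

>>> servo_tool --targets '[{"delta_pos": [0, 0, 0.3], "roll": 0, "fingers": -0.2}, {"delta_pos": [0, 0, 0.3], "roll": 0, "fingers": -0.2}, {"delta_pos": [0, 0, 0.2], "roll": 0, "fingers": -0.2}, {"delta_pos": [0, 0, 0], "roll": 0, "fingers": -0.2}, {"delta_pos": [0, 0, 0], "roll": 0, "fingers": -0.2}]'

```text
t: 35.38
tcp_pos: [644.4, -99.7, 40.0]
eef_rot: [0.0, 0.714, 0.7, 0.0]
force: [-0.1, -0.2, 0.3]
gripper_width: 60.2
finger_force: 65.3
```

```bash
python3 - <<'E'
from h import *
s=get_state();print(s["gripper_width"]);move([642.3,-97.8,26],np.pi/2-0.019)
a=grab_frame("wrist");cv2.imwrite("pics/w14.png",a);c=cam("wrist",s)
print(proj(c,[[642.3+i*35,-95.8+j*35,50] for i,j in((1,1),(1,-1),(-1,-1),(-1,1))]).round(1).tolist())
E
```

```text
60.17979928003238
tcp [644.4 -99.7  40. ] yaw 1.552 j6 -0.15 units [ 0.031 -0.036  0.234] roll -0.0 t 35.38
[[313.6, 171.6], [308.3, 282.7], [193.8, 284.5], [183.3, 173.9]]
```

>>> servo_tool --targets '[{"delta_pos": [0.03, -0.036, 0.12], "roll": 0, "fingers": -0.2}, {"delta_pos": [0, 0, 0.1], "roll": 0, "fingers": -0.2}, {"delta_pos": [0, 0, 0.02], "roll": 0, "fingers": -0.2}, {"delta_pos": [0, 0, 0], "roll": 0, "fingers": -0.2}, {"delta_pos": [0, 0, 0], "roll": 0, "fingers": -0.2}]'

```text
t: 36.05
tcp_pos: [641.9, -97.0, 25.6]
eef_rot: [-0.0, 0.713, 0.701, -0.0]
force: [-2.9, 0.8, 3.9]
gripper_width: 60.0
finger_force: 65.8
```

>>> servo_tool --targets '[{"delta_pos": [0, 0, 0], "roll": 0, "fingers": 0.8}, {"delta_pos": [0, 0, 0], "roll": 0, "fingers": 0.8}, {"delta_pos": [0, 0, 0], "roll": 0, "fingers": 0.8}, {"delta_pos": [0, 0, -0.5], "roll": 0, "fingers": 0.8}, {"delta_pos": [0, 0, -0.7], "roll": 0, "fingers": 0.8}, {"delta_pos": [-0.7, 0, -0.6], "roll": 0, "fingers": 0.8}, {"delta_pos": [0, 0, 0], "roll": 0, "fingers": 0.8}, {"delta_pos": [0, 0, 0], "roll": 0, "fingers": 0.8}]'

```text
t: 37.05
tcp_pos: [640.9, -138.9, 132.8]
eef_rot: [-0.0, 0.714, 0.7, -0.0]
force: [-0.1, 0.5, -1.3]
gripper_width: 77.0
finger_force: 0.0
```

```bash
cat >> h.py <<'E'
def outline(c,a,ctr,th,half=35,span=None):
    """offset of the drawn square's centre from predicted ctr, by scanning across its four sides at z=50"""
    g=cv2.cvtColor(a,cv2.COLOR_BGR2GRAY).astype(np.float32)
    ex=np.array([np.cos(th),np.sin(th)]);ey=np.array([-ex[1],ex[0]]);o={}
    for nm,n,t in(("+x",ex,ey),("-x",-ex,ey),("+y",ey,ex),("-y",-ey,ex)):
        offs=np.arange(32.4,41,0.25);acc=[]
        for q in np.arange(-28,29,4):
            P=np.array([[*(ctr+n*d+t*q),50] for d in offs]);uv=proj(c,P).astype(np.float32)
            if uv.min()<0 or uv[:,0].max()>510 or uv[:,1].max()>382: continue
            acc.append(cv2.remap(g,uv[:,:1],uv[:,1:],cv2.INTER_LINEAR).ravel())
        if acc:
            r=np.median(acc,0);w=np.clip(np.median(r)-r-6,0,None);o[nm]=(round(float((w*offs).sum()/max(w.sum(),1e-6)),1),round(float(w.max())),len(acc))
    return o
E
python3 - <<'E'
from h import *
s=get_state();a=grab_frame("wrist");cv2.imwrite("pics/w15.png",a);c=cam("wrist",s)
coasters(c,a,z=64);print(outline(c,a,np.array([642.3,-95.8]),-0.019));print(outline(c,a,np.array([643.9,-11.8]),-0.019))
move([470,-82,95],0)
E
```

```text
coaster 641.8 -95.3 yaw 0.05 disc 51.8 51.9 rect [640.2 -96.9] [65.5 62.5] 1.55 res 0.8
coaster 498.4 -79.5 yaw 0.08 disc 42.8 43.2 rect [502.5 -83.6] [59.1 54.6] -1.46 res 1.54
{'+x': (34.8, 58, 15), '-x': (34.0, 68, 15), '+y': (33.6, 85, 15), '-y': (34.7, 24, 15)}
{'+x': (34.9, 78, 11), '-x': (35.1, 67, 11), '-y': (36.4, 77, 15)}
tcp [ 640.5 -138.4  132.2] yaw 1.553 j6 -0.21 units [ 0.888 -2.857  0.627] roll 12.94 t 37.1
```

>>> servo_tool --targets '[{"delta_pos": [0.2, -0.6, 0], "roll": 0, "fingers": 0.9}, {"delta_pos": [0.2, -0.7, 0], "roll": 0, "fingers": 0.9}, {"delta_pos": [0.2, -0.7, 0], "roll": 0, "fingers": 0.9}, {"delta_pos": [0.2, -0.7, 0], "roll": 0, "fingers": 0.9}, {"delta_pos": [0.1, -0.6, 0], "roll": 0, "fingers": 0.9}, {"delta_pos": [0, 0, 0], "roll": 0.95, "fingers": 0.9}, {"delta_pos": [0, 0, 0], "roll": 0.95, "fingers": 0.9}, {"delta_pos": [0, 0, 0], "roll": 0.95, "fingers": 0.9}]'

```text
t: 38.1
tcp_pos: [443.4, -80.6, 132.3]
eef_rot: [-0.001, 0.823, 0.568, -0.001]
force: [-0.0, 0.3, 0.4]
gripper_width: 81.1
finger_force: 0.0
```

>>> servo_tool --targets '[{"delta_pos": [0, 0, 0.1], "roll": 0.95, "fingers": 0.9}, {"delta_pos": [0, 0, 0.1], "roll": 0.95, "fingers": 0.9}, {"delta_pos": [0, 0, 0.1], "roll": 0.95, "fingers": 0.9}, {"delta_pos": [0, 0, 0.1], "roll": 0.95, "fingers": 0.9}, {"delta_pos": [0, 0, 0.1], "roll": 0.95, "fingers": 0.9}, {"delta_pos": [0, 0, 0.1], "roll": 0.95, "fingers": 0.9}, {"delta_pos": [0, 0, 0], "roll": 0.95, "fingers": 0.9}, {"delta_pos": [0, 0, 0], "roll": 0.95, "fingers": 0.9}]'

```text
t: 39.1
tcp_pos: [443.3, -80.5, 96.2]
eef_rot: [-0.001, 0.989, 0.147, -0.001]
force: [-0.4, -0.0, -1.1]
gripper_width: 81.1
finger_force: 0.0
```

>>> servo_tool --targets '[{"delta_pos": [0, 0, 0], "roll": 0.95, "fingers": 0.9}, {"delta_pos": [0, 0, 0], "roll": 0.95, "fingers": 0.9}, {"delta_pos": [0, 0, 0], "roll": 0.54, "fingers": 0.9}, {"delta_pos": [0, 0, 0], "roll": 0, "fingers": 0.9}, {"delta_pos": [0, 0, 0], "roll": 0, "fingers": 0.9}]'

```text
t: 39.72
tcp_pos: [444.0, -81.0, 96.9]
eef_rot: [-0.0, 1.0, 0.004, -0.001]
force: [-0.3, -0.1, 0.4]
gripper_width: 81.2
finger_force: 0.0
```

```bash
python3 - <<'E'
from h import *
s=get_state();c=cam("wrist",s);a=grab_frame("wrist");cv2.imwrite("pics/w16.png",a)
for x,y,t in coasters(c,a): move([x,y,-28],t)
E
```

```text
coaster 468.0 -83.9 yaw 0.045 disc 51.7 52.5 rect [470.1 -89.2] [71.6 61.5] -1.46 res 1.09
coaster 466.1 83.8 yaw 0.365 disc 51.9 52.4 rect [468.7  73.3] [79.4 64.5] -1.13 res 1.4
tcp [444.1 -81.2  97. ] yaw 0.007 j6 1.36 units [0.4   0.049 2.083] roll -0.31 t 39.77
tcp [444.1 -81.2  97. ] yaw 0.007 j6 1.36 units [ 0.389 -2.746  2.084] roll -2.98 t 39.77
```

>>> servo_tool --targets '[{"delta_pos": [0.4, 0.05, 0.2], "roll": 0, "fingers": 0.9}, {"delta_pos": [0, 0, 0.4], "roll": -0.78, "fingers": 0.9}, {"delta_pos": [0, 0, 0.5], "roll": 0, "fingers": 0.9}, {"delta_pos": [0, 0, 0.5], "roll": 0, "fingers": 0.9}, {"delta_pos": [0, 0, 0.46], "roll": 0, "fingers": 0.9}, {"delta_pos": [0, 0, 0], "roll": 0, "fingers": 0.9}, {"delta_pos": [0, 0, 0], "roll": 0, "fingers": 0.9}]'

```text
t: 40.65
tcp_pos: [468.8, -84.4, -25.6]
eef_rot: [0.0, 0.999, 0.05, 0.0]
force: [0.3, -0.2, -0.3]
gripper_width: 81.4
finger_force: 0.0
```

>>> servo_tool --targets '[{"delta_pos": [0, 0, 0], "roll": 0, "fingers": 0.2}, {"delta_pos": [0, 0, 0], "roll": 0, "fingers": 0.2}, {"delta_pos": [0, 0, 0], "roll": 0, "fingers": 0.2}, {"delta_pos": [0, 0, 0], "roll": 0, "fingers": -0.2}, {"delta_pos": [0, 0, 0], "roll": 0, "fingers": -0.2}]'

```text
t: 41.28
tcp_pos: [469.4, -84.5, -24.6]
eef_rot: [0.0, 0.999, 0.05, 0.001]
force: [-2.0, 0.0, 9.7]
gripper_width: 60.2
finger_force: 63.1
```

>>> servo_tool --targets '[{"delta_pos": [0, 0, -0.4], "roll": 0, "fingers": -0.2}, {"delta_pos": [0, 0, -0.5], "roll": 0, "fingers": -0.2}, {"delta_pos": [0, 0, -0.6], "roll": 0.99, "fingers": -0.2}, {"delta_pos": [0.45, -0.2, -0.3], "roll": 0, "fingers": -0.2}, {"delta_pos": [0.65, -0.3, 0], "roll": 0, "fingers": -0.2}, {"delta_pos": [0.65, -0.3, 0], "roll": 0, "fingers": -0.2}, {"delta_pos": [0.65, -0.3, 0], "roll": 0, "fingers": -0.2}, {"delta_pos": [0.51, -0.15, 0], "roll": 0, "fingers": -0.2}]'

```text
t: 42.28
tcp_pos: [646.3, -11.8, 83.0]
eef_rot: [-0.0, 1.0, -0.009, 0.001]
force: [-0.5, -0.9, -0.3]
gripper_width: 59.9
finger_force: 66.3
```

>>> servo_tool --targets '[{"delta_pos": [0, 0, 0.3], "roll": 0, "fingers": -0.2}, {"delta_pos": [0, 0, 0.3], "roll": 0, "fingers": -0.2}, {"delta_pos": [0, 0, 0.2], "roll": 0, "fingers": -0.2}, {"delta_pos": [0, 0, 0], "roll": 0, "fingers": -0.2}, {"delta_pos": [0, 0, 0], "roll": 0, "fingers": -0.2}]'

```text
t: 42.9
tcp_pos: [644.5, -13.0, 34.1]
eef_rot: [-0.0, 1.0, -0.01, 0.0]
force: [1.1, -0.1, -0.6]
gripper_width: 60.0
finger_force: 66.3
```

```bash
python3 - <<'E'
from h import *
s=get_state();print(s["gripper_width"]);move([645.4,-12.8,25.6],-0.019)
E
```

```text
59.9970906135812
tcp [644.5 -13.   34.1] yaw -0.02 j6 1.55 units [ 0.015 -0.004  0.141] roll -0.01 t 42.9
```

>>> servo_tool --targets '[{"delta_pos": [0.015, 0, 0.1], "roll": 0, "fingers": -0.2}, {"delta_pos": [0, 0, 0.05], "roll": 0, "fingers": -0.2}, {"delta_pos": [0, 0, 0], "roll": 0, "fingers": -0.2}, {"delta_pos": [0, 0, 0], "roll": 0, "fingers": -0.2}, {"delta_pos": [0, 0, 0], "roll": 0, "fingers": 0.63}, {"delta_pos": [0, 0, 0], "roll": 0, "fingers": 0.63}, {"delta_pos": [0, 0, -0.4], "roll": 0, "fingers": 0.63}, {"delta_pos": [0, 0, -0.7], "roll": 0, "fingers": 0.63}]'

```text
t: 43.9
tcp_pos: [643.9, -12.8, 89.7]
eef_rot: [-0.0, 1.0, -0.01, -0.002]
force: [0.6, 0.1, 0.8]
gripper_width: 69.8
finger_force: 0.0
```

>>> servo_tool --targets '[{"delta_pos": [-0.7, 0, -0.7], "roll": 0, "fingers": 0.9}, {"delta_pos": [0, 0, 0], "roll": 0, "fingers": 0.9}, {"delta_pos": [0, 0, 0], "roll": 0, "fingers": 0.9}]'

```text
t: 44.28
tcp_pos: [603.8, -12.0, 132.7]
eef_rot: [-0.0, 1.0, -0.01, 0.0]
force: [1.1, 0.1, -0.3]
gripper_width: 81.6
finger_force: 0.0
```

```bash
python3 - <<'E'
from h import *
s=get_state();a=grab_frame("wrist");cv2.imwrite("pics/w17.png",a);c=cam("wrist",s)
coasters(c,a,z=64)
for p in ([643,-96.8],[644.0,-12.8],[645.6,71.2],[647.2,155.2]):print(outline(c,a,np.array(p),-0.019))
coasters(c,a);move([441,84,97],0)
E
```

```text
coaster 641.5 -95.1 yaw -0.04 disc 51.2 51.2 rect [641.9 -95. ] [71.5 66.2] -0.02 res 0.7
coaster 644.6 -14.2 yaw -0.02 disc 51.1 51.1 rect [646.  -14.1] [68.7 66.3] 1.55 res 0.92
{'+x': (34.3, 66, 15), '-x': (34.1, 41, 15), '+y': (34.6, 20, 15), '-y': (34.2, 39, 15)}
{'+x': (34.9, 63, 15), '-x': (33.9, 81, 15), '+y': (34.4, 66, 15), '-y': (34.1, 37, 15)}
{'+x': (35.1, 65, 15), '-x': (35.0, 55, 15), '+y': (34.4, 70, 15), '-y': (35.5, 64, 15)}
{'+x': (35.1, 65, 15), '-x': (34.9, 54, 15), '+y': (34.2, 68, 6), '-y': (35.7, 70, 15)}
tcp [603.6 -12.  132. ] yaw -0.019 j6 1.55 units [-2.741 -1.547  0.586] roll -0.16 t 44.33
```

>>> servo_tool --targets '[{"delta_pos": [-0.55, -0.31, 0], "roll": 0, "fingers": 0.9}, {"delta_pos": [-0.55, -0.31, 0], "roll": 0, "fingers": 0.9}, {"delta_pos": [-0.55, -0.31, 0.2], "roll": 0, "fingers": 0.9}, {"delta_pos": [-0.55, -0.31, 0.2], "roll": 0, "fingers": 0.9}, {"delta_pos": [-0.55, -0.31, 0.2], "roll": 0, "fingers": 0.9}, {"delta_pos": [0, 0, 0], "roll": 0, "fingers": 0.9}, {"delta_pos": [0, 0, 0], "roll": 0, "fingers": 0.9}]'

```text
t: 45.2
tcp_pos: [441.3, 84.3, 96.4]
eef_rot: [0.0, 1.0, -0.01, -0.0]
force: [0.4, 0.1, 0.7]
gripper_width: 80.9
finger_force: 0.0
```

```bash
python3 - <<'E'
from h import *
s=get_state();c=cam("wrist",s);a=grab_frame("wrist");cv2.imwrite("pics/w18.png",a)
for x,y,t in coasters(c,a): move([x,y,-26],t)
E
```

```text
coaster 466.1 84.0 yaw 0.445 disc 51.2 51.9 rect [469.2  78.5] [72.2 62.7] -1.13 res 0.99
tcp [441.7  84.1  96.6] yaw -0.02 j6 1.75 units [ 0.406 -0.005  2.044] roll -3.87 t 45.25
```

>>> servo_tool --targets '[{"delta_pos": [0.4, 0, 0], "roll": 0, "fingers": 0.9}, {"delta_pos": [0, 0, 0.3], "roll": -0.97, "fingers": 0.9}, {"delta_pos": [0, 0, 0.3], "roll": -0.97, "fingers": 0.9}, {"delta_pos": [0, 0, 0.4], "roll": -0.97, "fingers": 0.9}, {"delta_pos": [0, 0, 0.4], "roll": -0.96, "fingers": 0.9}, {"delta_pos": [0, 0, 0.4], "roll": 0, "fingers": 0.9}, {"delta_pos": [0, 0, 0.24], "roll": 0, "fingers": 0.9}, {"delta_pos": [0, 0, 0], "roll": 0, "fingers": 0.9}]'

```text
t: 46.25
tcp_pos: [464.3, 83.4, -26.4]
eef_rot: [-0.0, 0.975, 0.22, -0.001]
force: [-0.1, 0.6, 0.3]
gripper_width: 81.2
finger_force: 0.0
```

>>> servo_tool --targets '[{"delta_pos": [0, 0, 0], "roll": 0, "fingers": 0.9}, {"delta_pos": [0, 0, 0], "roll": 0, "fingers": 0.2}, {"delta_pos": [0, 0, 0], "roll": 0, "fingers": 0.2}, {"delta_pos": [0, 0, 0], "roll": 0, "fingers": 0.2}, {"delta_pos": [0, 0, 0], "roll": 0, "fingers": -0.2}, {"delta_pos": [0, 0, 0], "roll": 0, "fingers": -0.2}]'

```text
t: 47.0
tcp_pos: [465.0, 83.8, -24.3]
eef_rot: [0.0, 0.975, 0.221, 0.001]
force: [-0.6, -0.4, 9.3]
gripper_width: 60.2
finger_force: 62.9
```

>>> servo_tool --targets '[{"delta_pos": [0, 0, -0.4], "roll": 0, "fingers": -0.2}, {"delta_pos": [0, 0, -0.4], "roll": 0, "fingers": -0.2}, {"delta_pos": [0, 0, -0.3], "roll": 0.97, "fingers": -0.2}, {"delta_pos": [0, 0, -0.3], "roll": 0.97, "fingers": -0.2}, {"delta_pos": [0, 0, -0.3], "roll": 0.97, "fingers": -0.2}, {"delta_pos": [0, 0, -0.2], "roll": 0.96, "fingers": -0.2}, {"delta_pos": [0, 0, 0], "roll": 0, "fingers": -0.2}, {"delta_pos": [0, 0, 0], "roll": 0, "fingers": -0.2}]'

```text
t: 48.0
tcp_pos: [464.0, 83.7, 88.3]
eef_rot: [-0.0, 1.0, -0.009, -0.0]
force: [0.3, 0.5, 0.0]
gripper_width: 60.0
finger_force: 66.2
```

```bash
python3 - <<'E'
from h import *
s=get_state();print(s["gripper_width"]);move([645.6,71.8,89],-0.019)
E
```

```text
60.0385344355687
tcp [464.   83.7  88.3] yaw -0.017 j6 1.74 units [ 3.029  0.147 -0.011] roll 0.02 t 48.0
```

>>> servo_tool --targets '[{"delta_pos": [0.6, 0.03, 0], "roll": 0, "fingers": -0.2}, {"delta_pos": [0.6, 0.03, 0], "roll": 0, "fingers": -0.2}, {"delta_pos": [0.6, 0.03, 0], "roll": 0, "fingers": -0.2}, {"delta_pos": [0.6, 0.03, 0], "roll": 0, "fingers": -0.2}, {"delta_pos": [0.6, 0.03, 0], "roll": 0, "fingers": -0.2}, {"delta_pos": [0, 0, 0.3], "roll": 0, "fingers": -0.2}, {"delta_pos": [0, 0, 0.4], "roll": 0, "fingers": -0.2}, {"delta_pos": [0, 0, 0.2], "roll": 0, "fingers": -0.2}]'

```text
t: 49.0
tcp_pos: [641.4, 71.1, 31.7]
eef_rot: [0.0, 1.0, -0.009, -0.002]
force: [0.6, 0.8, -1.0]
gripper_width: 60.0
finger_force: 66.2
```

>>> servo_tool --targets '[{"delta_pos": [0, 0, 0], "roll": 0, "fingers": -0.2}, {"delta_pos": [0, 0, 0], "roll": 0, "fingers": -0.2}]'

```text
t: 49.25
tcp_pos: [644.2, 71.3, 34.9]
eef_rot: [-0.0, 1.0, -0.01, 0.0]
force: [-0.2, -0.0, 0.8]
gripper_width: 60.0
finger_force: 66.2
```

```bash
python3 - <<'E'
from h import *
s=get_state();print(s["gripper_width"]);move([644.5,71.8,25.6],-0.019)
E
```

```text
59.98429792873699
tcp [644.2  71.3  34.9] yaw -0.019 j6 1.68 units [ 0.004 -0.008  0.155] roll -0.0 t 49.25
```

>>> servo_tool --targets '[{"delta_pos": [0, -0.01, 0.1], "roll": 0, "fingers": -0.2}, {"delta_pos": [0, 0, 0.06], "roll": 0, "fingers": -0.2}, {"delta_pos": [0, 0, 0], "roll": 0, "fingers": -0.2}, {"delta_pos": [0, 0, 0], "roll": 0, "fingers": -0.2}, {"delta_pos": [0, 0, 0], "roll": 0, "fingers": 0.63}, {"delta_pos": [0, 0, 0], "roll": 0, "fingers": 0.63}, {"delta_pos": [0, 0, -0.4], "roll": 0, "fingers": 0.63}, {"delta_pos": [0, 0, -0.7], "roll": 0, "fingers": 0.63}]'

```text
t: 50.25
tcp_pos: [642.6, 71.7, 89.7]
eef_rot: [0.0, 1.0, -0.01, -0.002]
force: [0.6, -0.2, 0.3]
gripper_width: 69.7
finger_force: 0.0
```

>>> servo_tool --targets '[{"delta_pos": [-0.7, 0, -0.7], "roll": 0, "fingers": 0.9}, {"delta_pos": [0, 0, 0], "roll": 0, "fingers": 0.9}, {"delta_pos": [0, 0, 0], "roll": 0, "fingers": 0.9}]'

```text
t: 50.62
tcp_pos: [602.4, 72.7, 132.7]
eef_rot: [-0.0, 1.0, -0.01, 0.0]
force: [0.2, -0.5, -0.4]
gripper_width: 81.2
finger_force: 0.0
```

```bash
python3 - <<'E'
from h import *
s=get_state();a=grab_frame("wrist");cv2.imwrite("pics/w19.png",a);c=cam("wrist",s)
coasters(c,a,z=64)
for p in ([643,-96.8],[644.0,-12.8],[645.6,71.2],[647.2,155.2]):print(outline(c,a,np.array(p),-0.019))
coasters(c,a);move([448,280,97],0)
coasters(cam("side"),grab_frame("side"))
E
```

```text
coaster 509.2 242.3 yaw -0.405 disc 43.0 41.6 rect [523.6 263.8] [194.  97.] -1.1 res 6.87
coaster 641.7 -95.3 yaw -0.005 disc 51.4 51.1 rect [641.4 -89.5] [74.1 72.6] 1.55 res 1.79
coaster 644.8 -14.4 yaw 0.05 disc 51.4 51.0 rect [642.3 -13.2] [76.7 73.5] 1.55 res 1.8
coaster 645.9 70.6 yaw -0.02 disc 50.9 51.6 rect [647.7  69.9] [69.  65.8] 1.55 res 0.15
{'+x': (34.4, 67, 15), '-x': (34.0, 34, 15), '+y': (35.2, 29, 15), '-y': (0.0, 0, 11)}
{'+x': (35.0, 66, 15), '-x': (34.1, 29, 15), '+y': (35.0, 28, 15), '-y': (0.0, 0, 15)}
{'+x': (35.1, 63, 15), '-x': (33.9, 83, 15), '+y': (34.3, 63, 15), '-y': (34.5, 24, 15)}
{'+x': (35.2, 67, 15), '-x': (34.8, 52, 15), '+y': (34.4, 71, 15), '-y': (35.6, 66, 15)}
coaster 472.3 278.8 yaw -0.625 disc 52.1 50.4 rect [489.7 304.9] [235.2 117.6] -1.1 res 11.8
tcp [602.3  72.6 132.1] yaw -0.019 j6 1.69 units [-2.637 -3.406  0.585] roll -0.16 t 50.67
coaster 472.7 280.6 yaw 0.01 disc 52.2 48.9 rect [477.4 313.4] [354.5 113. ] -1.51 res 18.65
coaster 694.3 25.7 yaw -0.105 disc 55.2 52.7 rect [673.6 -54.5] [259.9 101.5] 1.55 res 17.1
coaster 693.8 -65.5 yaw -0.135 disc 52.6 58.8 rect [673.6 -54.5] [259.9 101.5] 1.55 res 27.02
coaster 688.9 -151.5 yaw 0.3 disc 53.6 56.3 rect [673.6 -54.5] [259.9 101.5] 1.55 res 31.96
```

>>> servo_tool --targets '[{"delta_pos": [-0.44, -0.57, 0], "roll": 0, "fingers": 0.9}, {"delta_pos": [-0.44, -0.57, 0], "roll": 0, "fingers": 0.9}, {"delta_pos": [-0.44, -0.57, 0], "roll": 0, "fingers": 0.9}, {"delta_pos": [-0.44, -0.57, 0.2], "roll": 0, "fingers": 0.9}, {"delta_pos": [-0.44, -0.57, 0.2], "roll": 0, "fingers": 0.9}, {"delta_pos": [-0.44, -0.56, 0.2], "roll": 0, "fingers": 0.9}, {"delta_pos": [0, 0, 0], "roll": 0, "fingers": 0.9}, {"delta_pos": [0, 0, 0], "roll": 0, "fingers": 0.9}]'

```text
t: 51.72
tcp_pos: [447.9, 280.3, 96.0]
eef_rot: [0.0, 1.0, -0.009, -0.0]
force: [-0.1, 0.1, 0.2]
gripper_width: 81.0
finger_force: 0.0
```

```bash
python3 - <<'E'
from h import *
s=get_state();c=cam("wrist",s);a=grab_frame("wrist");cv2.imwrite("pics/w20.png",a)
for v in(150,132,120):
  for x,y,t in coasters(c,a,vhi=v): move([x,y,-26],t)
E
```

```text
coaster 471.6 279.2 yaw -0.415 disc 52.4 52.4 rect [473.8 278. ] [63.3 63. ] -0.42 res 0.71
tcp [448.3 280.   96.4] yaw -0.02 j6 2.13 units [0.39  0.005 2.039] roll 3.3 t 51.77
```

>>> servo_tool --targets '[{"delta_pos": [0.39, 0, 0], "roll": 0, "fingers": 0.9}, {"delta_pos": [0, 0, 0], "roll": -0.98, "fingers": 0.9}, {"delta_pos": [0, 0, 0], "roll": -0.98, "fingers": 0.9}, {"delta_pos": [0, 0, 0], "roll": -0.98, "fingers": 0.9}, {"delta_pos": [0, 0, 0], "roll": -0.98, "fingers": 0.9}, {"delta_pos": [0, 0, 0], "roll": -0.98, "fingers": 0.9}, {"delta_pos": [0, 0, 0], "roll": -0.98, "fingers": 0.9}, {"delta_pos": [0, 0, 0], "roll": -0.98, "fingers": 0.9}]'

```text
t: 52.78
tcp_pos: [472.3, 278.9, 97.0]
eef_rot: [0.0, 0.92, 0.392, 0.0]
force: [0.4, -0.1, 0.6]
gripper_width: 81.1
finger_force: 0.0
```

>>> servo_tool --targets '[{"delta_pos": [0, 0, 0.2], "roll": -0.98, "fingers": 0.9}, {"delta_pos": [0, 0, 0.3], "roll": -0.98, "fingers": 0.9}, {"delta_pos": [0, 0, 0.4], "roll": -0.98, "fingers": 0.9}, {"delta_pos": [0, 0, 0.4], "roll": 0, "fingers": 0.9}, {"delta_pos": [0, 0, 0.4], "roll": 0, "fingers": 0.9}, {"delta_pos": [0, 0, 0.3], "roll": 0, "fingers": 0.9}, {"delta_pos": [0, 0, 0], "roll": 0, "fingers": 0.9}, {"delta_pos": [0, 0, 0], "roll": 0, "fingers": 0.9}]'

```text
t: 53.78
tcp_pos: [471.7, 279.9, -22.7]
eef_rot: [0.0, 0.837, 0.546, 0.0]
force: [0.1, 0.6, 0.3]
gripper_width: 81.2
finger_force: 0.0
```

>>> servo_tool --targets '[{"delta_pos": [0, 0, 0], "roll": 0, "fingers": 0.2}, {"delta_pos": [0, 0, 0], "roll": 0, "fingers": 0.2}, {"delta_pos": [0, 0, 0], "roll": 0, "fingers": 0.2}, {"delta_pos": [0, 0, 0], "roll": 0, "fingers": -0.2}, {"delta_pos": [0, 0, 0], "roll": 0, "fingers": -0.2}]'

```text
t: 54.4
tcp_pos: [471.7, 280.2, -21.6]
eef_rot: [0.0, 0.837, 0.547, 0.001]
force: [-1.3, -1.4, 9.5]
gripper_width: 59.7
finger_force: 63.1
```

>>> servo_tool --targets '[{"delta_pos": [0, 0, 0], "roll": 0, "fingers": 0.7}, {"delta_pos": [0, 0, 0.05], "roll": 0, "fingers": 0.7}, {"delta_pos": [0, 0, 0], "roll": 0, "fingers": 0.7}, {"delta_pos": [0, 0, 0], "roll": 0, "fingers": -0.2}, {"delta_pos": [0, 0, 0], "roll": 0, "fingers": -0.2}, {"delta_pos": [0, 0, 0], "roll": 0, "fingers": -0.2}, {"delta_pos": [0, 0, 0], "roll": 0, "fingers": -0.2}]'

```text
t: 55.28
tcp_pos: [471.0, 279.8, -25.8]
eef_rot: [-0.0, 0.837, 0.547, -0.0]
force: [-1.3, -0.3, 5.2]
gripper_width: 60.0
finger_force: 65.1
```

>>> servo_tool --targets '[{"delta_pos": [0, 0, -0.4], "roll": 0, "fingers": -0.2}, {"delta_pos": [0, 0, -0.4], "roll": 0, "fingers": -0.2}, {"delta_pos": [0, 0, -0.4], "roll": -0.83, "fingers": -0.2}, {"delta_pos": [0, 0, -0.4], "roll": -0.83, "fingers": -0.2}, {"delta_pos": [0, 0, -0.3], "roll": -0.83, "fingers": -0.2}, {"delta_pos": [0, 0, 0], "roll": -0.82, "fingers": -0.2}, {"delta_pos": [0, 0, 0], "roll": 0, "fingers": -0.2}, {"delta_pos": [0, 0, 0], "roll": 0, "fingers": -0.2}]'

```text
t: 56.28
tcp_pos: [470.8, 279.7, 87.5]
eef_rot: [-0.0, 0.714, 0.7, -0.0]
force: [0.6, 0.5, -0.4]
gripper_width: 60.2
finger_force: 65.2
```

```bash
python3 - <<'E'
from h import *
s=get_state();print(s["gripper_width"]);move([647.3,155.3,90],np.pi/2-0.019)
E
```

```text
60.1772509049981
tcp [470.8 279.7  87.5] yaw 1.552 j6 0.53 units [-2.017  2.981 -0.043] roll 0.0 t 56.27
```

>>> servo_tool --targets '[{"delta_pos": [-0.405, 0.596, 0], "roll": 0, "fingers": -0.2}, {"delta_pos": [-0.405, 0.596, 0], "roll": 0, "fingers": -0.2}, {"delta_pos": [-0.405, 0.596, 0], "roll": 0, "fingers": -0.2}, {"delta_pos": [-0.405, 0.596, 0], "roll": 0, "fingers": -0.2}, {"delta_pos": [-0.405, 0.596, 0], "roll": 0, "fingers": -0.2}, {"delta_pos": [0, 0, 0.3], "roll": 0, "fingers": -0.2}, {"delta_pos": [0, 0, 0.4], "roll": 0, "fingers": -0.2}, {"delta_pos": [0, 0, 0.15], "roll": 0, "fingers": -0.2}]'

```text
t: 57.28
tcp_pos: [645.4, 155.3, 34.3]
eef_rot: [-0.001, 0.713, 0.701, -0.002]
force: [-0.3, -0.3, -1.2]
gripper_width: 60.2
finger_force: 65.2
```

>>> servo_tool --targets '[{"delta_pos": [0, 0, 0], "roll": 0, "fingers": -0.2}, {"delta_pos": [0, 0, 0], "roll": 0, "fingers": -0.2}]'

```text
t: 57.52
tcp_pos: [648.1, 155.8, 37.5]
eef_rot: [0.0, 0.713, 0.701, 0.0]
force: [-0.6, -0.5, -0.2]
gripper_width: 60.3
finger_force: 65.2
```

```bash
python3 - <<'E'
from h import *
s=get_state();print(s["gripper_width"]);move([647.3,154.8,24.5],np.pi/2-0.019)
E
```

```text
60.31433915760953
tcp [648.1 155.8  37.5] yaw 1.554 j6 0.23 units [-0.016 -0.013  0.217] roll 0.02 t 57.52
```

Lower, release, lift, then view the whole row.

>>> servo_tool --targets '[{"delta_pos": [-0.016, -0.012, 0.12], "roll": 0.02, "fingers": -0.2}, {"delta_pos": [0, 0, 0.1], "roll": 0, "fingers": -0.2}, {"delta_pos": [0, 0, 0], "roll": 0, "fingers": -0.2}, {"delta_pos": [0, 0, 0], "roll": 0, "fingers": -0.2}, {"delta_pos": [0, 0, 0], "roll": 0, "fingers": 0.7}, {"delta_pos": [0, 0, 0], "roll": 0, "fingers": 0.7}, {"delta_pos": [0, 0, -0.4], "roll": 0, "fingers": 0.7}, {"delta_pos": [0, 0, -0.7], "roll": 0, "fingers": 0.7}]'

```text
t: 58.52
tcp_pos: [645.5, 154.0, 88.4]
eef_rot: [-0.001, 0.714, 0.7, -0.002]
force: [-0.3, -0.2, 1.0]
gripper_width: 72.7
finger_force: 0.0
```

>>> servo_tool --targets '[{"delta_pos": [-0.6, 0, -0.6], "roll": 0, "fingers": 0.9}, {"delta_pos": [-0.8, 0, -0.6], "roll": 0, "fingers": 0.9}, {"delta_pos": [-0.8, -0.4, -0.6], "roll": 0, "fingers": 0.9}, {"delta_pos": [-0.8, -0.4, -0.6], "roll": 0, "fingers": 0.9}, {"delta_pos": [-0.8, -0.4, -0.2], "roll": 0, "fingers": 0.9}, {"delta_pos": [0, 0, 0], "roll": 0, "fingers": 0.9}, {"delta_pos": [0, 0, 0], "roll": 0, "fingers": 0.9}]'

```text
t: 59.4
tcp_pos: [572.3, -69.1, 243.2]
eef_rot: [-0.0, 0.714, 0.7, 0.0]
force: [-0.1, -0.1, 0.2]
gripper_width: 80.9
finger_force: 0.0
```

```bash
python3 - <<'E'
from h import *
s=get_state();print(s["tcp_pos"]);a=grab_frame("wrist");cv2.imwrite("pics/w21.png",cv2.resize(a,(800,600)));c=cam("wrist",s)
coasters(c,a,z=64)
for p in ([643,-96.8],[644.0,-12.8],[645.6,71.2],[647.2,155.2]):print(outline(c,a,np.array(p),-0.019))
E
```

```text
[572.31492429 -69.09808817 243.21888778]
coaster 641.6 -95.6 yaw -0.015 disc 52.9 52.9 rect [641.1 -95.2] [66.4 64. ] 1.55 res 0.55
coaster 644.8 -14.2 yaw 0.06 disc 51.8 52.3 rect [643.3 -15.6] [63.1 62.7] -0.02 res 0.87
{'+x': (33.7, 105, 15), '-x': (33.6, 19, 15), '+y': (33.4, 13, 15), '-y': (33.9, 32, 15)}
{'+x': (33.8, 98, 15), '-x': (35.3, 31, 15), '+y': (35.7, 10, 15), '-y': (33.9, 43, 15)}
{'+x': (33.8, 95, 14), '-x': (35.1, 40, 14), '-y': (35.4, 32, 15)}
{}
```

View pics/w21.png

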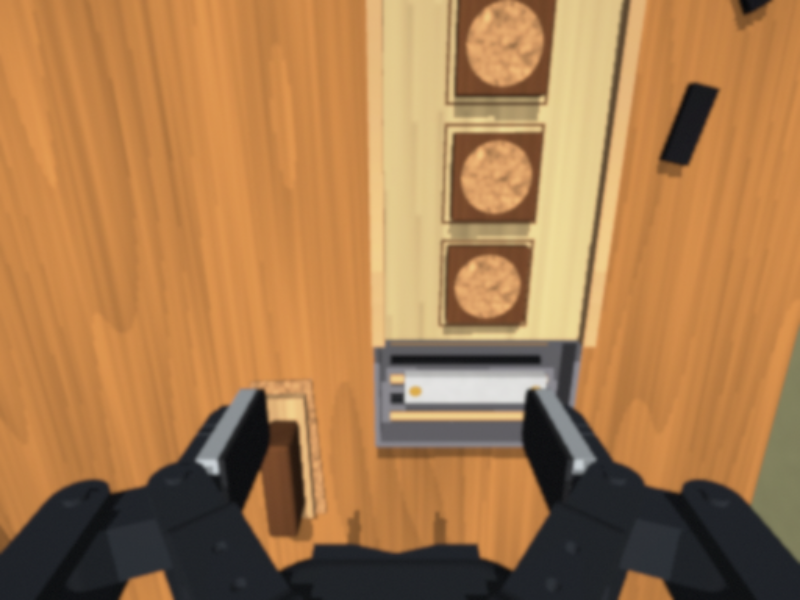

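The view shows three coasters square within their outlines at (490,285), (497,175) and (505,45), the rule in the pen tray and the scraper on its mat. I still need to check the fourth coaster and the tray of chips.

>>> servo_tool --targets '[{"delta_pos": [0.7, 0, 0], "roll": 0, "fingers": 0.9}, {"delta_pos": [0.7, 0, 0], "roll": 0, "fingers": 0.9}, {"delta_pos": [0.7, 0, 0], "roll": 0, "fingers": 0.9}, {"delta_pos": [0.5, 0, 0], "roll": 0, "fingers": 0.9}, {"delta_pos": [0, 0, 0], "roll": 0, "fingers": 0.9}, {"delta_pos": [0, 0, 0], "roll": 0, "fingers": 0.9}]'

```text
t: 60.2
tcp_pos: [575.1, 87.4, 242.6]
eef_rot: [-0.0, 0.713, 0.701, -0.001]
force: [-0.1, 0.1, 0.1]
gripper_width: 81.0
finger_force: 0.0
```

```bash
python3 - <<'E'
from h import *
s=get_state();print(s["tcp_pos"],s["t"]);a=grab_frame("wrist");cv2.imwrite("pics/w22.png",a);c=cam("wrist",s)
coasters(c,a,z=64)
for p in ([643,-96.8],[644.0,-12.8],[645.6,71.2],[647.2,155.2]):print(outline(c,a,np.array(p),-0.019))
B=np.array([644.8,29.2]);th=-.019;Rb=np.array([[np.cos(th),-np.sin(th)],[np.sin(th),np.cos(th)]])
for b in blobs(mask(a,(10,140,120),(19,255,255)),60):
    Q=(ray(c,b.reshape(-1,2)+0.,20)[:,:2]-B)@Rb
    if np.abs(Q[:,0]).max()<100: print("chips x",Q[:,0].min().round(),Q[:,0].max().round(),"y",Q[:,1].min().round(),Q[:,1].max().round())
E
```

```text
[575.12842019  87.40122777 242.61921764] 60.2
coaster 642.2 -95.5 yaw -0.015 disc 51.8 54.1 rect [641.3 -89.7] [69.  64.4] 1.55 res 1.07
coaster 644.8 -14.4 yaw -0.01 disc 52.6 53.1 rect [643.5 -12.1] [65.2 63. ] 1.55 res 1.03
coaster 646.5 70.7 yaw 0.05 disc 52.1 53.0 rect [645.4  70.9] [63.9 62.8] 1.55 res 0.55
coaster 646.8 154.6 yaw 0.02 disc 51.5 52.5 rect [646.4 151.6] [65.6 63.9] 1.55 res 0.59
{'+x': (33.6, 95, 15), '-x': (33.3, 19, 15), '+y': (33.2, 27, 15), '-y': (35.8, 4, 15)}
{'+x': (33.8, 87, 15), '-x': (35.3, 22, 15), '+y': (40.5, 4, 15), '-y': (0.0, 0, 15)}
{'+x': (33.8, 85, 15), '-x': (35.0, 27, 15), '+y': (35.9, 19, 15), '-y': (33.9, 30, 15)}
{'+x': (33.8, 82, 15), '-x': (34.5, 23, 15), '+y': (34.3, 40, 15), '-y': (34.0, 20, 15)}
chips x -10.0 77.0 y 186.0 234.0
chips x -22.0 39.0 y 94.0 154.0
chips x -21.0 40.0 y -1.0 60.0
chips x -21.0 40.0 y -97.0 -35.0
chips x -22.0 38.0 y -189.0 -127.0
chips x -75.0 -13.0 y 199.0 222.0
```

```bash
python3 -c "
from rig import *
print(job_done())"
```

```text
the job is handed in; nothing more can be done
None
```

The job is handed in at about 60 s of robot time: rule on the pens, all loose offcuts pushed into the waste tray, block back on its mat, mug untouched, and the four coasters each lie in their own square, about 1.5 mm or less off centre by camera.

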